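# Stand the doming stake in the empty well

### The arm

A 6-joint arm with a two-finger parallel gripper is mounted at the origin on the work surface. World frame = base frame: x ahead of the robot, y to its left, z up, the work surface at z = 0. Lengths are in m, angles in degrees, forces in N, time in s.
With the tool pointing down it reaches from about 0.3 to 0.75 m from the base axis. Payload 8.5 kg.
Tool frame: the origin (TCP) lies midway between the tips of the shut fingers; the grasp point (between the pads) lies 19 mm behind it; y points along the fingers, z is the direction in which the jaws open and shut, and the axes are right-handed (so a half turn about y gives the same grasp; the last joint's range is limited). The gripper opens to 85 mm and grips with 20 to 120 N. Pads are 22 mm wide; open, the fingers measure 114 mm over their backs; the gripper's body (76 mm by 85 mm) begins 54 mm behind the grasp point. The pads swing forward as they close: fully open they stand 13 mm farther back than shut.
Start: joints at [-88.998, 21.807, 74.336, -0, 83.858, -12.336], TCP at [0.127, -0.535, 0.206] pointing down, gripper open.
Joint ranges: [-178.18, 178.18], [-50.72, 133.34], [12.68, 142.11], [-81.47, 261.47], [9.98, 163.14], [-165.26, 165.26]. Speed limits (degrees/s): [136.94, 136.94, 180, 180, 180, 180].

### API

Orientations are given as a 3x3 rotation matrix whose columns are the frame's x, y, z axes.
In Python, from rig import status, imaging, job gives the robot as it stands. The module is installed in compiled form; this text tells all that it offers.
- The arm moves only by the tool jog_arm, never from a script. Its argument "rows" is a list of rows, each an object of numbers: "hand": the opening, from 0 (shut) to 1 (fully open); "dx", "dy", "dz": the shift along the tool's x, y, z in cm; "ax", "ay", "az": the turn, a rotation vector about the tool's x, y, z in degrees. In form: [{"hand": .., "dx": .., "dy": .., "dz": .., "ax": .., "ay": .., "az": ..}, ...]. A call has exactly 5 rows; each row shifts and turns the commanded pose from where the row before left it, along the tool's axes as they then stand; what a row does not reach is not made up. A row lasts 1/12 s, in which the tool goes at most 41.7 mm and 7.16 degrees, less where a joint would pass 70% of its speed; a pose out of reach is approached as far as the arm can. A call is refused whole if a number of a shift passes 4.17 or a number of a turn 7.16, either way. A call with a gripper value outside its range is refused whole. The fingers move at their own pace and stop on an object; "newtons" is the grip in N (left out, the last holds). Time passes only in rows, so rows that do not move let the fingers close, or fill a call up. It gives the time, the measured TCP pose, the force and the opening at its end, in the units of the state.
- status.observe(): the state, without advancing time (a new reading comes with each control period).
- imaging.get_image(name): name is "scene" or "top" or "wrist"; returns the picture (480x640x3 uint8, red, green, blue); there is no depth.
- imaging.camera_model(name): a dict with "K" (3x3 intrinsics, pixels), "position" and "rotation" of the camera in the world; the wrist camera has in their place "tool_from_camera" (4x4, takes a point from camera to tool coordinates, whose origin is the TCP and whose axes are the tool frame's). Camera axes: x right, y down, z forward; pixel columns grow to the right and rows downward; lengths in m; the calibration is good to about 2 mm. A picture is of the moment at which its call begins: read the wrist's pose just before it. camera_model takes no time and is no camera call.
- job.close_job(): hands the job in, once; it reports no verdict.
The state is a dict: "time_s": time; "q": joint angles; "qvel": joint speeds; "joint_efforts": joint torques, N m; "position": TCP position; "tool_rot": TCP orientation; "ft_force": force on the tool from outside, world axes, zero at the start; "wrist_torque": the same for the moment, N m; "grip_width": finger opening in m.
Only numpy, scipy, OpenCV 4.12 (cv2) and the standard library are available. Lean on these libraries where they do the work, as an engineer would, in place of code of your own. Each camera call takes 0.05 s, during which the arm holds its last target.

### The job

Feel for the empty well of the stand by pressing on the covers (only the empty one's cover gives way far), and push that cover right down to the bottom. Then lift the doming stake out of its sloping rest and gently stand it upright on its small foot on the sunk cover, near the middle of the well, letting go slowly so that it stays standing still by itself. Do not let the stake fall over or drop, and leave the bottle, the wood cone and the hammer where they are.

Things in the scene. Friction and masses are not known exactly. Their poses are not given: they have to be found in the camera images.
- stand: fixed plywood stand, 106 x 302 x 70 mm high, three square wells in a row along its y (90 x 90 mm inside, 98 mm apart, walls 8 mm). Origin under its centre, on the table; z up. Sinking wood covers, 6 to 12 mm below the rim at the start, hide what is below. Two wells hold stored metal weights under their covers, one is empty; they look alike.
- cover0 (a joint): joint of the right (-y) well's cover when looking from the robot at stand yaw 0: m pushed down from its top position; starts at 0 to 0.006. It sinks freely against about 3 N of friction and stays where it is left. Over a full well it stops hard at about 0.008, over the empty well at about 0.044 (the bottom).
- cover0_top (a point): centre of the upper face of that cover (84 x 84 mm wood plate); moves with it. 64 mm above the table at joint 0, about 20 mm at the bottom. z is up.
- cover1 (a joint): joint of the middle well's cover when looking from the robot at stand yaw 0: m pushed down from its top position; starts at 0 to 0.006. It sinks freely against about 3 N of friction and stays where it is left. Over a full well it stops hard at about 0.008, over the empty well at about 0.044 (the bottom).
- cover1_top (a point): centre of the upper face of that cover (84 x 84 mm wood plate); moves with it. 64 mm above the table at joint 0, about 20 mm at the bottom. z is up.
- cover2 (a joint): joint of the left (+y) well's cover when looking from the robot at stand yaw 0: m pushed down from its top position; starts at 0 to 0.006. It sinks freely against about 3 N of friction and stays where it is left. Over a full well it stops hard at about 0.008, over the empty well at about 0.044 (the bottom).
- cover2_top (a point): centre of the upper face of that cover (84 x 84 mm wood plate); moves with it. 64 mm above the table at joint 0, about 20 mm at the bottom. z is up.
- stake: loose top-heavy doming stake, 150 mm long, about 0.45 kg: steel foot disc (32 mm across, 10 high), wood stem (22 across, to 100 mm), round steel head (52 across, straight sides from 103 to 140 mm, top at 150). Origin at the centre of the foot's underside, z along the axis to the head. Centre of mass 105 mm from the foot. Starts leaning 35 deg from upright in the rest, head up, towards the rest's +x.
- rest: fixed dark wood rest: base 150 x 80 x 18 mm, a sloping V trough (36 mm wide) under the stem, 25 to 95 mm from the foot, and a plate under the foot. Origin on the table; x is the way the stake leans, z up. Foot 30 mm behind the origin (-x), 40 mm up. The head sticks out clear: grip it across its sides, along the rest's y. Lift it straight up: pulled along its axis, the foot catches on the trough.
- bottle: bystander: closed green bottle, 72 mm across, 170 mm tall; origin under its base
- mandrel: bystander: tall tapered wood cone, 68 mm across at the foot, 200 mm tall; origin under its base
- hammer: bystander: hammer lying on the table, 240 mm long; handle towards its -x; origin at its underside
Things that resemble listed ones, but are neither listed nor needed, are in the scene too. Leave any orange look-alike of the stake alone. Of the things like the rest, leave any that is purple; of the rest the larger one is meant.

How it is judged (in metres and radians):
On the way, in this order (a step that is already met when the one before it is completed fails the run):
1. the empty well's cover is pushed down to the bottom, the stake still in its rest (value of joint any of cover0, cover1, cover2 above 0.038 m and distance of stake from where it was at the start of the episode below 0.03 m), for 0.2 s.
2. the stake is lifted out of its rest (distance between stake and rest above 0.13 m), for 0.1 s.
At the end, for the whole second after the job is handed in: The stake stands by itself on the sunk cover of the empty well (cover more than 38 mm down), the centre of its foot within 22 mm of the cover's centre, its axis within 0.06 rad of upright with the head up, at rest, released (((value of joint cover0 above 0.038 m and distance between stake and cover0_top below 0.022 m) or (value of joint cover1 above 0.038 m and distance between stake and cover1_top below 0.022 m) or (value of joint cover2 above 0.038 m and distance between stake and cover2_top below 0.022 m)) and angle between stake's own z axis and vertical below 0.06 rad and height (world z) of stake between 0 and 0.04 m and linear speed of stake below 0.02 m/s and angular speed of stake below 0.15 rad/s); the robot touches nothing.
It fails at once if the stake falls over or is laid flat (more than 1.2 rad from upright) (angle between stake's own z axis and vertical above 1.2 rad).
It fails at once if the stake is dropped or banged onto a cover (more than 45 N between them) (contact force between stake and cover0 above 45 N or contact force between stake and cover1 above 45 N or contact force between stake and cover2 above 45 N).
It fails at once if the bottle, the cone or the hammer is moved by more than 30 mm (distance of any of bottle, mandrel, hammer from where it was at the start of the episode above 0.03 m).
It also fails if it takes over 64 s, if anything falls off the work surface, if the arm or the gripper's body presses on something with over 40 N, if the wrist force passes 120 N, or if a joint passes its speed limit or range.

## Working session

There is one attempt and no reset: what is moved stays moved. The work goes in short steps, Python scripts to look and compute and a tool call to move; the robot and the scene stay as the last step left them, time stands still between calls to the robot, and variables do not carry over. Pictures are saved under pics/ and viewed, and the job is handed in when it is done.

Besides the shell and the picture viewer there is one more tool, called after "Emit:" as name(argument=value, ...), one argument or row to a line, values as JSON. jog_arm: Moves the arm, as the interface text tells. Its arguments: {"type":"object","properties":{"rows":{"type":"array"},"newtons":{"type":"number"}},"required":["rows"]}

```bash
mkdir -p pics
cat > h.py <<'E'
import numpy as np, cv2
from rig import status, imaging, job
def snap(n,f):
    im=imaging.get_image(n); cv2.imwrite('pics/'+f,im[:,:,::-1]); return im
def ray(cam,uv,pose=None):
    m=imaging.camera_model(cam);K=np.array(m['K'])
    d=np.linalg.inv(K)@np.array([uv[0],uv[1],1.])
    if cam=='wrist':
        T=np.array(m['tool_from_camera']);R=np.array(pose['tool_rot']);p=np.array(pose['position'])
        return p+R@T[:3,3], R@T[:3,:3]@d
    return np.array(m['position']),np.array(m['rotation'])@d
def onz(cam,uv,z,pose=None):
    o,d=ray(cam,uv,pose); return o+d*(z-o[2])/d[2]
def proj(cam,P,pose=None):
    m=imaging.camera_model(cam);K=np.array(m['K']);P=np.atleast_2d(P)
    if cam=='wrist':
        T=np.array(m['tool_from_camera']);R=np.array(pose['tool_rot']);p=np.array(pose['position'])
        o=p+R@T[:3,3];Rc=R@T[:3,:3]
    else: o=np.array(m['position']);Rc=np.array(m['rotation'])
    c=(P-o)@Rc; q=c@K.T; return q[:,:2]/q[:,2:]
E
python3 - <<'E'
from h import *
np.set_printoptions(precision=4,suppress=True)
s=status.observe()
for k,v in s.items(): print(k,np.array(v))
snap('scene','s0.png');snap('top','t0.png');snap('wrist','w0.png')
for c in('scene','top','wrist'): print(c,imaging.camera_model(c))
E
```

```text
time_s 0.0
q [-88.9985  21.8422  74.3844   0.0005  83.8582 -12.3343]
qvel [ 0.0597 -0.0477 -0.0642  0.016  -0.0643  0.0657]
joint_efforts [ -0.0005 -44.8456 -23.1282  -0.0003   0.0047  -0.    ]
position [ 0.1269 -0.5348  0.2054]
tool_rot [[-0.973  -0.      0.2307]
 [-0.2307  0.0015 -0.973 ]
 [-0.0003 -1.     -0.0014]]
ft_force [-0.1543 -0.3056 -1.3153]
wrist_torque [0.0115 0.0551 0.0209]
grip_width 0.08562748604942155
scene {'K': array([[580.9374,   0.    , 319.2454],
       [  0.    , 580.9374, 246.2294],
       [  0.    ,   0.    ,   1.    ]]), 'position': array([ 0.9778, -0.2703,  0.8981]), 'rotation': array([[ 0.5679,  0.6902, -0.4485],
       [ 0.8231, -0.4785,  0.306 ],
       [-0.0034, -0.5429, -0.8398]])}
top {'K': array([[464.6784,   0.    , 323.779 ],
       [  0.    , 464.6784, 237.2993],
       [  0.    ,   0.    ,   1.    ]]), 'position': array([0.405 , 0.0439, 0.9885]), 'rotation': array([[-0.0015, -0.9926,  0.121 ],
       [-1.    ,  0.0007, -0.0063],
       [ 0.0061, -0.121 , -0.9926]])}
wrist {'K': array([[379.3111,   0.    , 314.154 ],
       [  0.    , 379.3111, 239.8639],
       [  0.    ,   0.    ,   1.    ]]), 'tool_from_camera': array([[-0.0002,  0.9503,  0.3113, -0.0802],
       [-0.0007, -0.3113,  0.9503, -0.1667],
       [ 1.    , -0.    ,  0.0007,  0.0013],
       [ 0.    ,  0.    ,  0.    ,  1.    ]])}
```

View pics/s0.png

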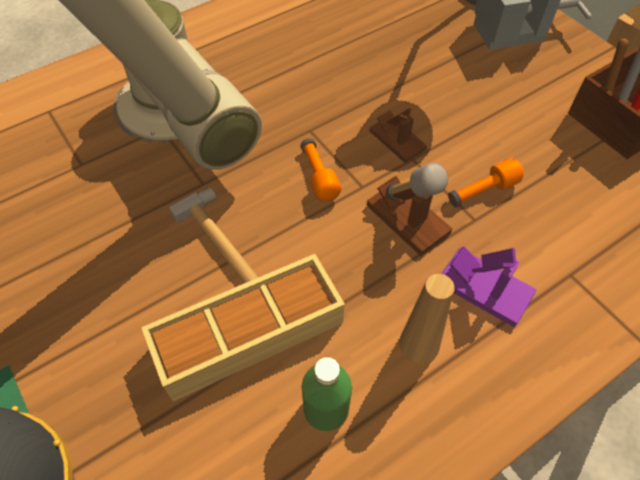

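View pics/t0.png

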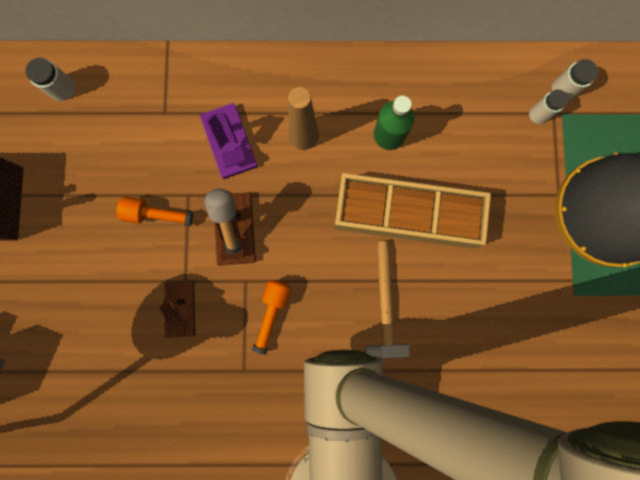

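View pics/w0.png

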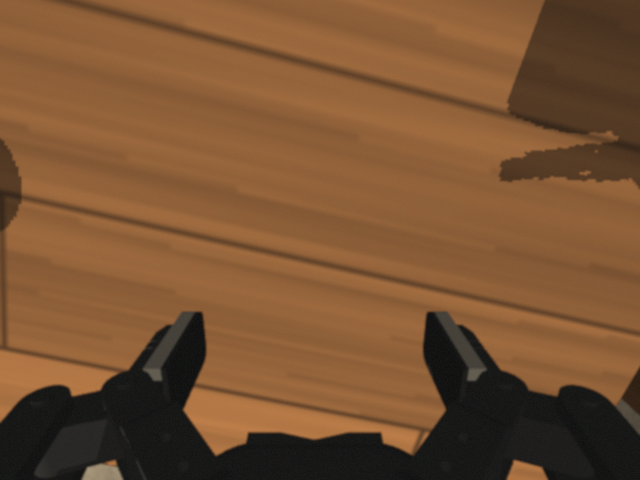

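The scene shows the stand with its three wells at scene (245,325) / top (413,208). The grey-headed stake sits in the larger dark rest at top (220,205)–(236,228). Two orange stake look-alikes are at top (150,212) and (272,310). There is a purple rest at (229,140) and a smaller dark rest at (180,308). The bottle is at (393,122), the cone at (300,118) and the hammer at (387,300). The stake and rest I want are the grey-headed stake and the larger dark rest. I'll confirm that in an enlarged crop.

Run:
```python
import cv2,numpy as np
a=cv2.imread('pics/t0.png');b=cv2.imread('pics/s0.png')
A=cv2.resize(a[160:290,160:300],None,fx=4,fy=4,interpolation=cv2.INTER_CUBIC)
B=cv2.resize(b[150:260,350:470],None,fx=4,fy=4,interpolation=cv2.INTER_CUBIC)
H=max(A.shape[0],B.shape[0]);
c=np.zeros((H,A.shape[1]+B.shape[1],3),np.uint8);c[:A.shape[0],:A.shape[1]]=A;c[:B.shape[0],A.shape[1]:]=B
c=cv2.resize(c,None,fx=.75,fy=.75);print(c.shape);cv2.imwrite('pics/c1.png',c)
A=cv2.resize(a[165:255,325:500],None,fx=4,fy=4,interpolation=cv2.INTER_CUBIC);cv2.imwrite('pics/c2.png',A)
for n,i in(('top',a),('scene',b)):
  h=cv2.cvtColor(i,cv2.COLOR_BGR2HSV)
  # rim mask
  m=cv2.inRange(h,(18,70,120),(32,190,255))
  k,l,st,ce=cv2.connectedComponentsWithStats(m)
  for j in np.argsort(-st[1:,4])[:3]+1:
    pts=np.argwhere(l==j)[:,::-1].astype(np.float32)
    print(n,'rim',st[j],cv2.minAreaRect(pts))
    print(cv2.boxPoints(cv2.minAreaRect(pts)))
  g=cv2.inRange(h,(0,0,60),(180,60,255))
  k,l,st,ce=cv2.connectedComponentsWithStats(g)
  for j in np.argsort(-st[1:,4])[:9]+1: print(n,'gray',st[j],ce[j])
```

```text
(390, 780, 3)
top rim [  304   363   233   117 10684] ((416.3966369628906, 426.1395263671875), (253.7835693359375, 71.42137145996094), 21.172578811645508)
[[285.17255 413.60907]
 [310.96838 347.00885]
 [547.6207  438.66998]
 [521.8249  505.2702 ]]
top rim [ 291  425   78   55 3137] ((330.01116943359375, 453.2204284667969), (75.979248046875, 54.63631057739258), 2.2906100749969482)
[[290.96005 478.99838]
 [293.14377 424.40573]
 [369.0623  427.44247]
 [366.87857 482.03513]]
top rim [ 335  174  156   72 2658] ((413.0461730957031, 209.13076782226562), (152.19061279296875, 54.82334899902344), 7.125016689300537)
[[334.1385  226.8923 ]
 [340.93848 172.49231]
 [491.95386 191.36923]
 [485.15387 245.76923]]
top gray [ 571  171   69   81 3891] [612.03803649 211.91930095]
top gray [ 27  59  27  29 495] [39.41414141 71.98787879]
top gray [568  61  29  27 494] [582.65789474  72.51417004]
top gray [544  90  24  23 320] [555.94375   99.971875]
top gray [379 345  30  12 233] [393.06437768 350.86695279]
top gray [393  96  18  17 219] [401.80365297 104.33789954]
top gray [367 347  12  10  33] [373.66666
[... 762 characters left out ...]

[[ 1.20580803e+02  2.27462769e-01]
 [ 1.87437317e+02 -3.60512543e+01]
 [ 2.67228394e+02  1.10992355e+02]
 [ 2.00371887e+02  1.47271072e+02]]
scene gray [ 475    0  165   49 4646] [538.93004735  17.71545415]
scene gray [   0  408   63   72 3494] [ 26.33915283 449.6977676 ]
scene gray [315 358  24  23 437] [326.72997712 368.84897025]
scene gray [620  51  20  50 296] [631.26351351  76.91554054]
scene gray [171 189  42  27 135] [188.84444444 201.02222222]
scene gray [423 165  22  19 132] [430.89393939 172.85606061]
scene gray [452 192   7   6  13] [454.92307692 194.07692308]
scene gray [179 208   5   6  13] [181.30769231 210.23076923]
scene gray [435 178   3   3   6] [436.         179.16666667]
```

View pics/c1.png

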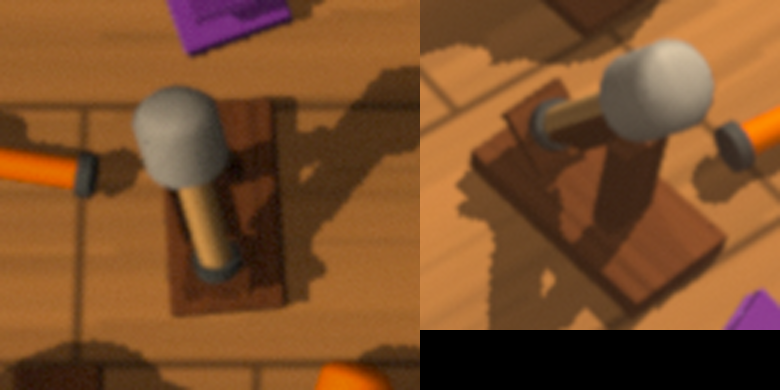

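View pics/c2.png

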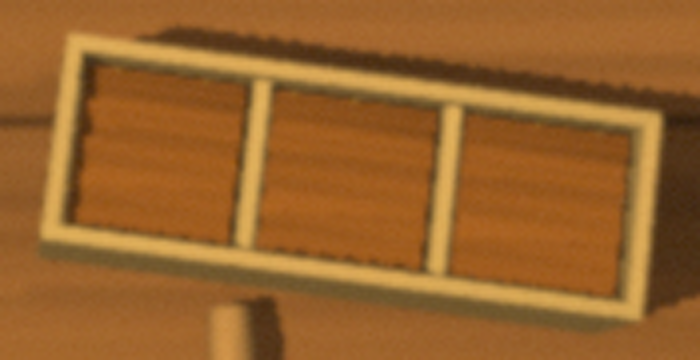

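The crop confirms it: the grey steel head and dark foot lie in the larger dark rest, and the lookalikes are orange, purple or smaller. The stand rim is sharp, with corners near top (342,174), (490,193), (485,245) and (335,225).

Run:
```python
from h import *
np.set_printoptions(precision=4,suppress=True)
c=lambda p:(np.array(p)+.5)/4-.5+np.array([325,165])
cs=[c(p) for p in [(69,35),(662,113),(640,320),(41,240)]]
W=np.array([onz('top',p,.07) for p in cs]);print(W)
print('ctr',W.mean(0), 'lens',[np.linalg.norm(W[i]-W[(i+1)%4]) for i in range(4)])
v=(W[0]-W[1]+W[3]-W[2]);print('yaw of y axis', np.degrees(np.arctan2(-v[0],v[1])))
# scene check of corners
print('scene proj',proj('scene',W))
# rest base corners z=.018
d=lambda p:(np.array(p)+.5)/3-.5+np.array([160,160])
R=np.array([onz('top',d(p),.018) for p in [(272,100),(284,303),(173,315)]]);print('rest',R)
v=R[0]-R[1];print('rest x yaw',np.degrees(np.arctan2(v[1],v[0])),np.linalg.norm(v),np.linalg.norm(R[1]-R[2]))
v=R[1]-R[2];print(np.degrees(np.arctan2(v[1],v[0]))+90)
e=lambda p:(np.array(p)-np.array([420,0])+.5)/3-.5+np.array([350,150])
S=np.array([onz('scene',e(p),.018) for p in [(473,160),(632,310),(724,240)]]);print('rest scene',S)
v=S[1]-S[0];print(np.degrees(np.arctan2(v[1],v[0])),np.linalg.norm(v));v=S[2]-S[1];print(np.degrees(np.arctan2(v[1],v[0])),np.linalg.norm(v))
def tri(a,b):
    o1,d1=ray('top',a);o2,d2=ray('scene',b);d1/=np.linalg.norm(d1);d2/=np.linalg.norm(d2)
    t=np.linalg.lstsq(np.c_[d1,-d2],o2-o1,rcond=None)[0];p,q=o1+d1*t[0],o2+d2*t[1];return (p+q)/2,np.linalg.norm(p-q)
print('head',tri(d((181,137)),e((655,92))))
print('foot',tri(d((216,262)),e((548,124))))
```

```text
[[ 0.6475  0.0013  0.07  ]
 [ 0.6072 -0.2979  0.07  ]
 [ 0.5021 -0.2822  0.07  ]
 [ 0.5425  0.0159  0.07  ]]
ctr [ 0.5748 -0.1407  0.07  ] lens [np.float64(0.3019075933540537), np.float64(0.10622923010619743), np.float64(0.3008781163085061), np.float64(0.10595197707280442)]
yaw of y axis -7.698190794118635
scene proj [[343.5227 303.7116]
 [162.3407 387.1961]
 [141.3368 327.7472]
 [314.0079 253.5113]]
rest [[0.6184 0.1939 0.018 ]
 [0.4743 0.183  0.018 ]
 [0.466  0.26   0.018 ]]
rest x yaw 4.321088641104443 0.1445167100671565 0.0774247808037314
6.13468284437532
rest scene [[0.4794 0.1807 0.018 ]
 [0.6227 0.1909 0.018 ]
 [0.6158 0.2698 0.018 ]]
4.070480566138502 0.14364926874581233
94.99370630583489 0.07923452707660368
head (array([0.5683, 0.2308, 0.1396]), np.float64(0.0001939782260627157))
foot (array([0.4994, 0.2241, 0.0445]), np.float64(0.0038406905451607606))
```

```bash
cat >> h.py <<'E'
np.set_printoptions(precision=4,suppress=True)
def go(t,s=None):
    s=s or status.observe(); R=np.array(s['tool_rot']); d=R.T@(np.array(t)-np.array(s['position']))*100
    print('t %.2f'%s['time_s'],'pos',np.array(s['position']),'need cm dx,dy,dz',d,'per5',d/5)
W=[np.array([.5617,-.2378]),np.array([.5748,-.1407]),np.array([.588,-.0436])]
E
python3 -c "
from h import *
go([*W[0],.11])"
```

```text
t 0.15 pos [ 0.1269 -0.5349  0.2055] need cm dx,dy,dz [-49.1613   9.5883 -18.8657] per5 [-9.8323  1.9177 -3.7731]
```

Emit:
jog_arm(
  rows=[
    {"hand": 0,"dx": -2,"dz": -0.8},
    {"hand": 0,"dx": -3.7,"dz": -1.4},
    {"hand": 0,"dx": -3.8,"dz": -1.5},
    {"hand": 0,"dx": -3.8,"dz": -1.5},
    {"hand": 0,"dx": -3.8,"dz": -1.5},
  ],
  newtons=40,
)

```text
invalid input at $.rows[0]: expected keys hand, dx, dy, dz, ax, ay, az
```

Emit:
jog_arm(
  rows=[
    {"hand": 0,"dx": -3.8,"dz": -1.5},
    {"hand": 0,"dx": -3.8,"dz": -1.5},
    {"hand": 0,"dx": -3.8,"dz": -1.5},
    {"hand": 0,"dx": -3.8,"dz": -1.5},
    {"hand": 0,"dx": -3.8,"dz": -1.5},
  ],
)

```text
invalid input at $.rows[0]: expected keys hand, dx, dy, dz, ax, ay, az
```

```bash
python3 -c "
from h import *
go([*W[0],.11])"
```

```text
t 0.15 pos [ 0.1269 -0.5349  0.2055] need cm dx,dy,dz [-49.1613   9.5883 -18.8657] per5 [-9.8323  1.9177 -3.7731]
```

All keys are needed.

Emit:
jog_arm(
  rows=[
    {"hand": 0,"dx": -2,"dy": 0,"dz": -0.8,"ax": 0,"ay": 0,"az": 0},
    {"hand": 0,"dx": -3.7,"dy": 0,"dz": -1.4,"ax": 0,"ay": 0,"az": 0},
    {"hand": 0,"dx": -3.8,"dy": 0,"dz": -1.5,"ax": 0,"ay": 0,"az": 0},
    {"hand": 0,"dx": -3.8,"dy": 0,"dz": -1.5,"ax": 0,"ay": 0,"az": 0},
    {"hand": 0,"dx": -3.8,"dy": 0,"dz": -1.5,"ax": 0,"ay": 0,"az": 0},
  ],
  newtons=40,
)

```text
time_s: 0.57
position: [0.2789, -0.4291, 0.2059]
tool_rot: [[-0.973, -0.0, 0.23], [-0.23, 0.0, -0.973], [-0.0, -1.0, -0.0]]
ft_force: [1.1, -1.1, 0.3]
grip_width: 0.0258
```

```bash
python3 -c "
from h import *
go([*W[0],.11])"
```

```text
t 0.57 pos [ 0.2789 -0.4291  0.2059] need cm dx,dy,dz [-31.9203   9.5915 -12.1133] per5 [-6.3841  1.9183 -2.4227]
```

Emit:
jog_arm(
  rows=[
    {"hand": 0,"dx": -3.8,"dy": 0,"dz": -1.5,"ax": 0,"ay": 0,"az": 0},
    {"hand": 0,"dx": -3.8,"dy": 0,"dz": -1.5,"ax": 0,"ay": 0,"az": 0},
    {"hand": 0,"dx": -3.8,"dy": 0,"dz": -1.5,"ax": 0,"ay": 0,"az": 0},
    {"hand": 0,"dx": -3.8,"dy": 0,"dz": -1.5,"ax": 0,"ay": 0,"az": 0},
    {"hand": 0,"dx": -3.8,"dy": 0,"dz": -1.4,"ax": 0,"ay": 0,"az": 0},
  ],
)

```text
time_s: 0.98
position: [0.447, -0.313, 0.206]
tool_rot: [[-0.973, -0.0, 0.231], [-0.231, 0.0, -0.973], [0.0, -1.0, -0.0]]
ft_force: [0.1, -0.3, -1.0]
grip_width: 0.0003
```

Emit:
jog_arm(
  rows=[
    {"hand": 0,"dx": -3.2,"dy": 2,"dz": -1.2,"ax": 0,"ay": 0,"az": 0},
    {"hand": 0,"dx": -3.2,"dy": 2,"dz": -1.2,"ax": 0,"ay": 0,"az": 0},
    {"hand": 0,"dx": -3.2,"dy": 2,"dz": -1.2,"ax": 0,"ay": 0,"az": 0},
    {"hand": 0,"dx": -2.4,"dy": 2,"dz": -0.9,"ax": 0,"ay": 0,"az": 0},
    {"hand": 0,"dx": -0.8,"dy": 1.6,"dz": -0.2,"ax": 0,"ay": 0,"az": 0},
  ],
)

```text
time_s: 1.4
position: [0.5613, -0.2365, 0.1079]
tool_rot: [[-0.972, -0.001, 0.234], [-0.234, 0.002, -0.972], [0.001, -1.0, -0.002]]
ft_force: [-1.0, -0.4, -0.6]
grip_width: 0.0002
```

```bash
python3 -c "
from h import *
go([*W[0],.07]); snap('scene','s1.png')"
```

```text
t 1.40 pos [ 0.5613 -0.2365  0.1079] need cm dx,dy,dz [-0.01    3.7924  0.141 ] per5 [-0.002   0.7585  0.0282]
```

View pics/s1.png

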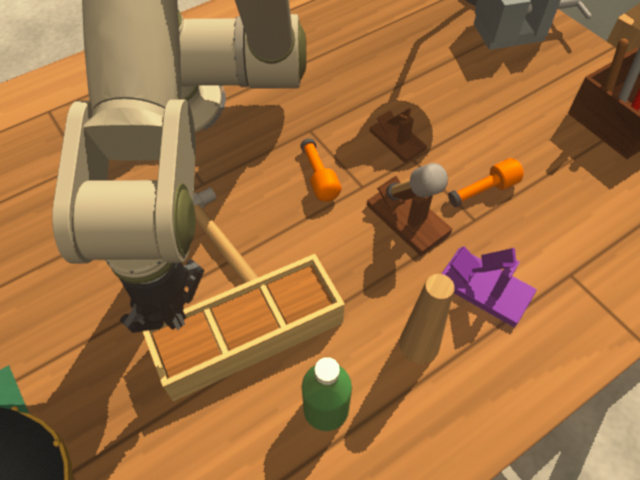

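The shut fingers hang over the right-hand well at about scene (165,325). I'll press in small steps.

Emit:
jog_arm(
  rows=[
    {"hand": 0,"dx": 0,"dy": 2,"dz": 0.1,"ax": 0,"ay": 0,"az": 0},
    {"hand": 0,"dx": 0,"dy": 1.7,"dz": 0,"ax": 0,"ay": 0,"az": 0},
    {"hand": 0,"dx": 0,"dy": 0.6,"dz": 0,"ax": 0,"ay": 0,"az": 0},
    {"hand": 0,"dx": 0,"dy": 0.4,"dz": 0,"ax": 0,"ay": 0,"az": 0},
    {"hand": 0,"dx": 0,"dy": 0.4,"dz": 0,"ax": 0,"ay": 0,"az": 0},
  ],
)

```text
time_s: 1.87
position: [0.5596, -0.2409, 0.0596]
tool_rot: [[-0.973, 0.001, 0.23], [-0.23, -0.001, -0.973], [-0.001, -1.0, 0.001]]
ft_force: [1.2, 0.2, 0.7]
grip_width: -0.0002
```

Emit:
jog_arm(
  rows=[
    {"hand": 0,"dx": 0,"dy": 0.2,"dz": 0,"ax": 0,"ay": 0,"az": 0},
    {"hand": 0,"dx": 0,"dy": 0.2,"dz": 0,"ax": 0,"ay": 0,"az": 0},
    {"hand": 0,"dx": 0,"dy": 0,"dz": 0,"ax": 0,"ay": 0,"az": 0},
    {"hand": 0,"dx": 0,"dy": 0,"dz": 0,"ax": 0,"ay": 0,"az": 0},
    {"hand": 0,"dx": 0,"dy": 0,"dz": 0,"ax": 0,"ay": 0,"az": 0},
  ],
)

```text
time_s: 2.28
position: [0.5597, -0.2405, 0.0554]
tool_rot: [[-0.973, 0.001, 0.231], [-0.231, -0.0, -0.973], [-0.001, -1.0, 0.001]]
ft_force: [0.1, -0.3, -0.3]
grip_width: -0.0002
```

Emit:
jog_arm(
  rows=[
    {"hand": 0,"dx": 0,"dy": 0.2,"dz": 0,"ax": 0,"ay": 0,"az": 0},
    {"hand": 0,"dx": 0,"dy": 0.2,"dz": 0,"ax": 0,"ay": 0,"az": 0},
    {"hand": 0,"dx": 0,"dy": 0.2,"dz": 0,"ax": 0,"ay": 0,"az": 0},
    {"hand": 0,"dx": 0,"dy": 0.2,"dz": 0,"ax": 0,"ay": 0,"az": 0},
    {"hand": 0,"dx": 0,"dy": 0,"dz": 0,"ax": 0,"ay": 0,"az": 0},
  ],
)

```text
time_s: 2.7
position: [0.5593, -0.2402, 0.0465]
tool_rot: [[-0.973, -0.001, 0.231], [-0.231, 0.001, -0.973], [0.001, -1.0, -0.001]]
ft_force: [-0.2, 0.2, -0.3]
grip_width: -0.0002
```

The tool passed 0.056 without a hard stop, so this looks like the empty well. I'll keep going and watch the force.

Emit:
jog_arm(
  rows=[
    {"hand": 0,"dx": 0,"dy": 0.5,"dz": 0,"ax": 0,"ay": 0,"az": 0},
    {"hand": 0,"dx": 0,"dy": 0.5,"dz": 0,"ax": 0,"ay": 0,"az": 0},
    {"hand": 0,"dx": 0,"dy": 0.5,"dz": 0,"ax": 0,"ay": 0,"az": 0},
    {"hand": 0,"dx": 0,"dy": 0.4,"dz": 0,"ax": 0,"ay": 0,"az": 0},
    {"hand": 0,"dx": 0,"dy": 0.3,"dz": 0,"ax": 0,"ay": 0,"az": 0},
  ],
)

```text
time_s: 3.12
position: [0.5599, -0.2407, 0.0304]
tool_rot: [[-0.973, 0.002, 0.231], [-0.231, -0.002, -0.973], [-0.002, -1.0, 0.003]]
ft_force: [-23.4, 12.6, 73.5]
grip_width: 0.0
```

```bash
python3 -c "
from h import *
s=status.observe(); print(s['position'],s['ft_force']); snap('scene','s2.png');snap('top','t2.png'); snap('wrist','w2.png')"
```

```text
[ 0.5599 -0.2407  0.0304] [-23.4482  12.6119  73.5474]
```

View pics/w2.png

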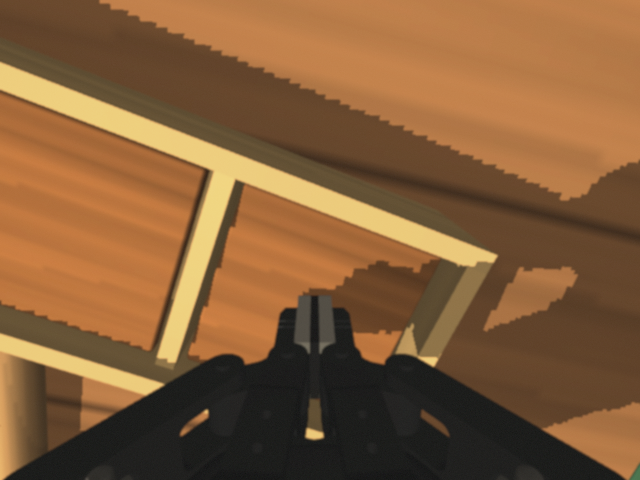

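```bash
python3 -c "
import cv2
a=cv2.imread('pics/w2.png');cv2.imwrite('pics/c3.png',cv2.resize(a[230:430,190:470],None,fx=2.8,fy=2.8,interpolation=2))
b=cv2.imread('pics/s2.png');cv2.imwrite('pics/c4.png',cv2.resize(b[250:400,110:330],None,fx=3.6,fy=3.6,interpolation=2))"
```

```text
(no output)
```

View pics/c3.png

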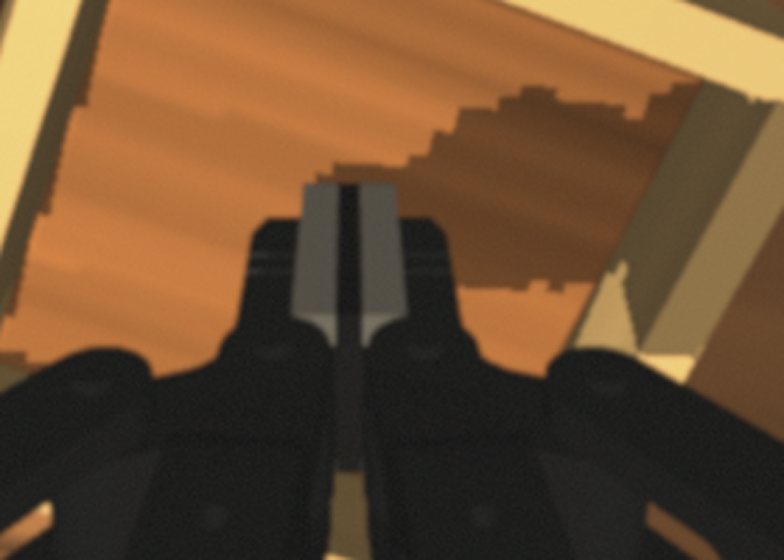

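View pics/c4.png

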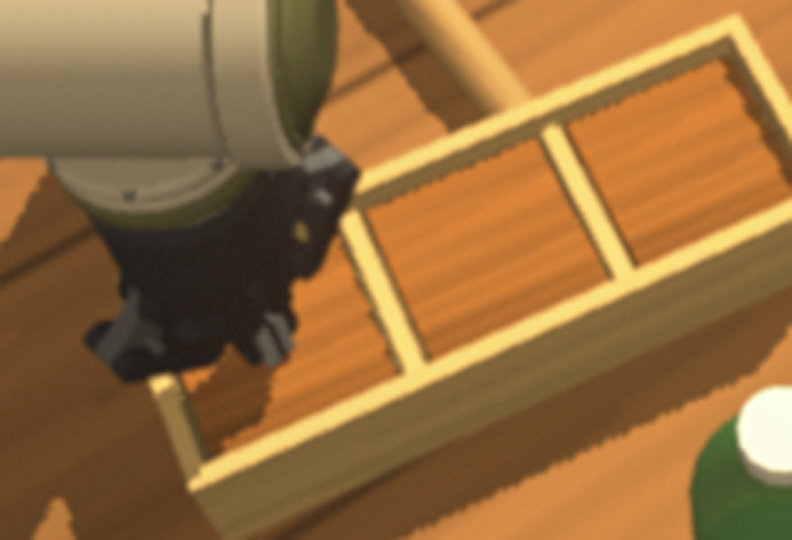

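The right well's cover is deep, so this is the empty well. In scene crop c4 the gripper's outer knuckle, at about (120,365), rests on the end wall. That is where the 73 N comes from, not from the cover. I'm backing off at once. I'll finish with the gripper open, one finger inside the well and the other outside the stand's end, so no knuckle meets the rim.

Emit:
jog_arm(
  rows=[
    {"hand": 0,"dx": 0,"dy": -0.6,"dz": 0,"ax": 0,"ay": 0,"az": 0},
    {"hand": 0,"dx": 0,"dy": -1.5,"dz": 0,"ax": 0,"ay": 0,"az": 0},
    {"hand": 0,"dx": 0,"dy": -2.5,"dz": 0,"ax": 0,"ay": 0,"az": 0},
    {"hand": 0,"dx": 0,"dy": -3,"dz": 0,"ax": 0,"ay": 0,"az": 0},
    {"hand": 0,"dx": 0,"dy": -1.5,"dz": 0,"ax": 0,"ay": 0,"az": 0},
  ],
)

```text
time_s: 3.68
position: [0.5603, -0.2408, 0.1188]
tool_rot: [[-0.973, 0.003, 0.231], [-0.231, -0.002, -0.973], [-0.002, -1.0, 0.003]]
ft_force: [0.1, -0.1, -0.2]
grip_width: 0.0003
```

```bash
python3 -c "
from h import *
s=status.observe(); print(s['position'],s['ft_force']);R=np.array(s['tool_rot'])
t=np.array([*W[0],.10])+.05*R[:,2]; go(t)
snap('scene','s3.png');a=snap('top','t3.png')
b=cv2.imread('pics/s3.png');cv2.imwrite('pics/c5.png',cv2.resize(b[200:400,110:350],None,fx=3.3,fy=3,interpolation=2))"
```

```text
[ 0.5603 -0.2408  0.1188] [ 0.1406 -0.1356 -0.167 ]
t 3.68 pos [ 0.5603 -0.2408  0.1188] need cm dx,dy,dz [-0.2035  1.8763  4.7338] per5 [-0.0407  0.3753  0.9468]
```

View pics/c5.png

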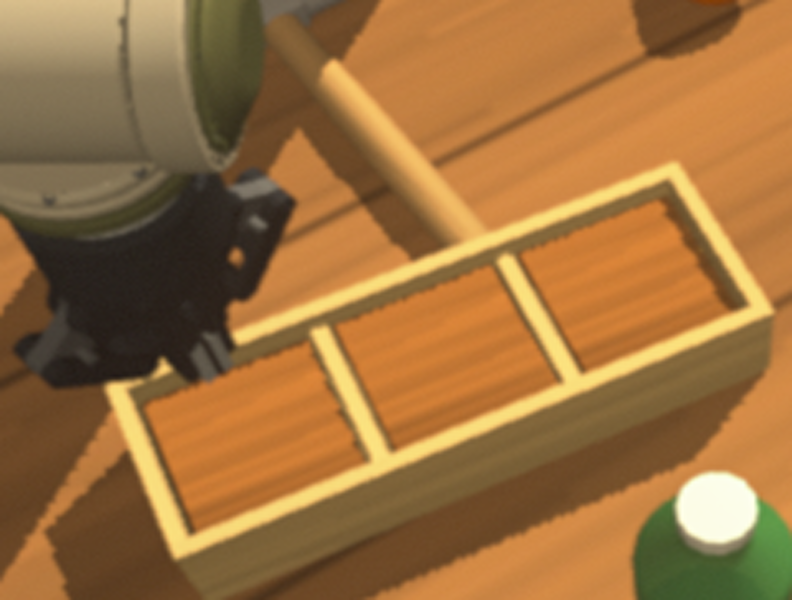

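```bash
python3 -c "
from h import *
s=status.observe(); p=np.array(s['position']);R=np.array(s['tool_rot'])
print(proj('scene',p),proj('top',p)); print('tip in wrist',proj('wrist',[p,p-.019*R[:,1]],s))
print('q',s['q'])
for k in (.06,.02): print(k,proj('scene',[*W[0],k]))
b=cv2.imread('pics/t3.png');cv2.imwrite('pics/c6.png',cv2.resize(b[150:290,330:530],None,fx=4,fy=4,interpolation=2))
a=snap('wrist','w3.png')
"
```

```text
[[175.6674 329.1178]] [[470.64   211.3608]]
tip in wrist [[311.2153 290.1379]
 [310.9247 309.1991]]
q [-34.3682  31.719   72.4346  -0.0029  75.5427  42.2872]
0.06 [[185.8502 344.5142]]
0.02 [[190.732  354.4874]]
```

View pics/c6.png

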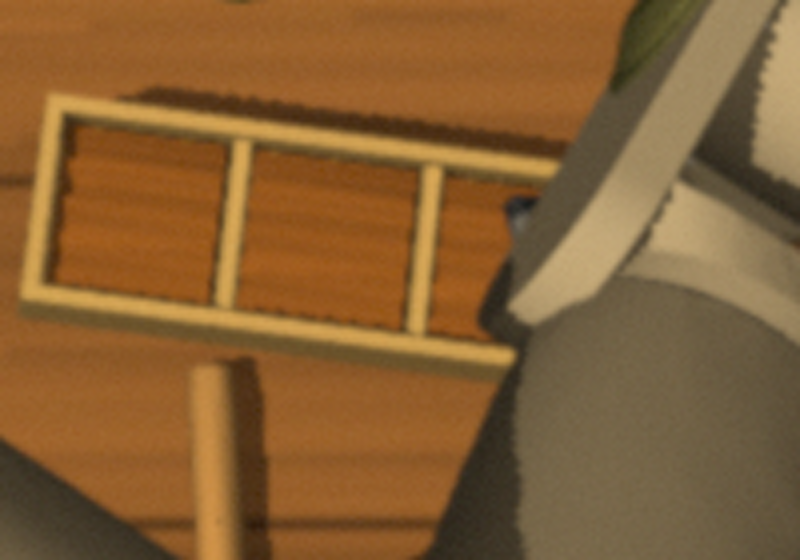

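View pics/w3.png

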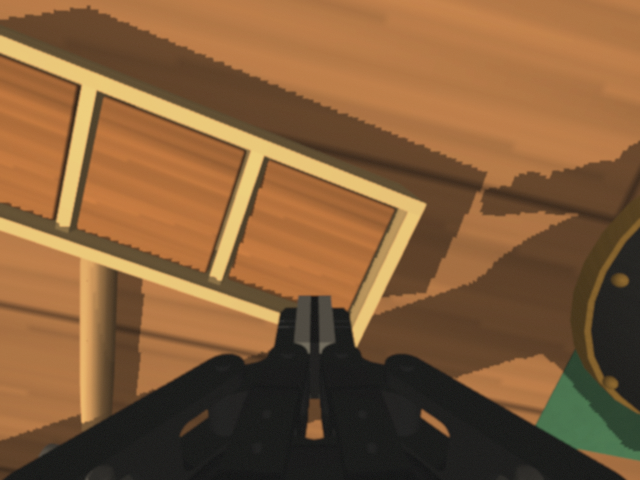

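```bash
python3 -c "
from h import *
s=status.observe()
ey=np.array([.134,.991]);ex=np.array([.991,-.134]);
b=cv2.imread('pics/w3.png')
for i in range(3):
  for z,c in((.07,(255,0,0)),(.058,(0,255,0)),(.02,(0,0,255))):
    P=[[*(W[i]+.045*(a*ex+bb*ey)),z] for a,bb in((1,1),(1,-1),(-1,-1),(-1,1))]
    q=proj('wrist',P,s); 
    if i==0: print(z,q)
    cv2.polylines(b,[q.round().astype(np.int32)],True,c,1)
cv2.imwrite('pics/c7.png',cv2.resize(b[100:340,60:440],None,fx=2,fy=2,interpolation=2))
"
```

```text
0.07 [[260.4067 153.0752]
 [408.4851 210.2975]
 [348.3834 337.1675]
 [214.1015 291.791 ]]
0.058 [[263.1527 151.1577]
 [403.7732 205.6299]
 [346.8251 327.3255]
 [218.704  283.6452]]
0.02 [[270.2349 146.2123]
 [391.5147 193.4865]
 [342.6928 301.2257]
 [230.8238 262.1952]]
```

View pics/c7.png

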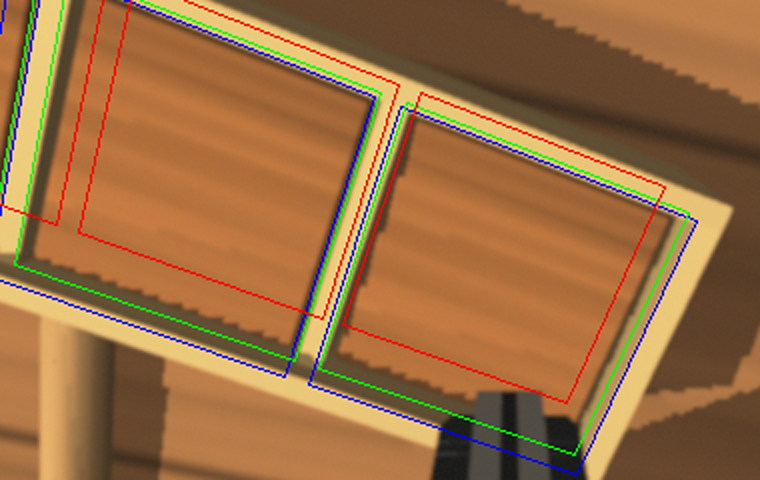

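```bash
python3 -c "
from h import *
s=dict(position=[.5599,-.2407,.0304],tool_rot=[[-0.973, 0.002, 0.231], [-0.231, -0.002, -0.973], [-0.002, -1.0, 0.003]])
ey=np.array([.134,.991]);ex=np.array([.991,-.134]);
b=cv2.imread('pics/w2.png')
for i in range(3):
  for z,c in((.07,(255,0,0)),(.058,(0,255,0)),(.03,(0,0,255))):
    h=.045 if z==.07 else .042
    P=[[*(W[i]+h*(a*ex+bb*ey)),z] for a,bb in((1,1),(1,-1),(-1,-1),(-1,1))]
    q=proj('wrist',P,s); 
    cv2.polylines(b,[q.round().astype(np.int32)],True,c,1)
cv2.imwrite('pics/c8.png',cv2.resize(b[100:400,0:520],None,fx=1.5,fy=1.5,interpolation=2))
b=cv2.imread('pics/w3.png');s=status.observe()
for i in range(3):
  for z,c in((.07,(255,0,0)),(.058,(0,255,0)),(.03,(0,0,255))):
    h=.045 if z==.07 else .042
    P=[[*(W[i]+h*(a*ex+bb*ey)),z] for a,bb in((1,1),(1,-1),(-1,-1),(-1,1))]
    q=proj('wrist',P,s); 
    cv2.polylines(b,[q.round().astype(np.int32)],True,c,1)
cv2.imwrite('pics/c9.png',cv2.resize(b[130:330,180:440],None,fx=3,fy=3,interpolation=2))
"
```

```text
(no output)
```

View pics/c8.png

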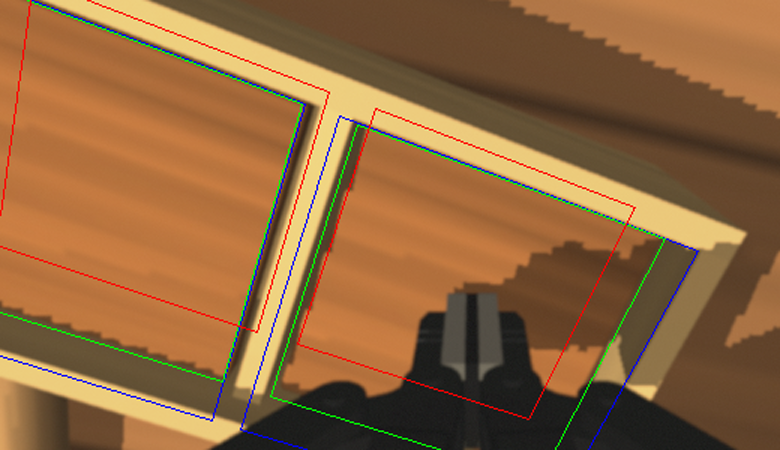

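View pics/c9.png

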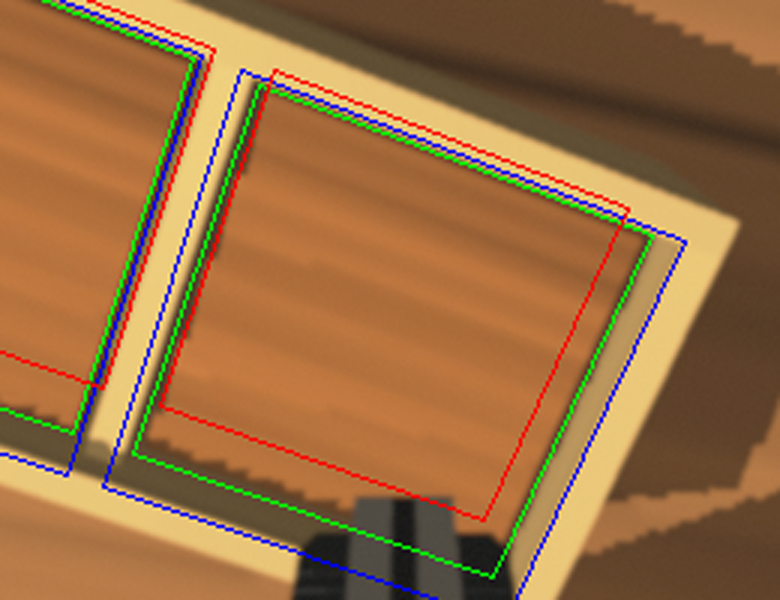

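Overlaying the calibrated rim and cover heights on the wrist pictures shows cover0 at about z = 0.057, in both w2 and w3. So the right well is full. The reported TCP therefore sits about 26 mm beyond the real shut tips. The open-pad spacing in w0 and the hard stop at TCP 0.030 both give that figure. From here on I take the tips as 26 mm behind the TCP and the pads' middle as 45 mm behind. Next is the middle cover.

```bash
python3 -c "
from h import *
go([*W[1],.042]);go([*W[2],.042])"
```

```text
t 3.83 pos [ 0.5598 -0.2405  0.1164] need cm dx,dy,dz [-3.7557  7.4373 -9.3772] per5 [-0.7511  1.4875 -1.8754]
t 3.83 pos [ 0.5598 -0.2405  0.1164] need cm dx,dy,dz [ -7.2807   7.4298 -18.5205] per5 [-1.4561  1.486  -3.7041]
```

Emit:
jog_arm(
  rows=[
    {"hand": 0,"dx": -1,"dy": 0.6,"dz": -2.4,"ax": 0,"ay": 0,"az": 0},
    {"hand": 0,"dx": -1,"dy": 1,"dz": -2.4,"ax": 0,"ay": 0,"az": 0},
    {"hand": 0,"dx": -1,"dy": 1.2,"dz": -2.4,"ax": 0,"ay": 0,"az": 0},
    {"hand": 0,"dx": -0.8,"dy": 1.4,"dz": -2.2,"ax": 0,"ay": 0,"az": 0},
    {"hand": 0,"dx": 0,"dy": 1.4,"dz": 0,"ax": 0,"ay": 0,"az": 0},
  ],
)

```text
time_s: 4.25
position: [0.5741, -0.1358, 0.0577]
tool_rot: [[-0.972, -0.003, 0.234], [-0.234, 0.002, -0.972], [0.002, -1.0, -0.003]]
ft_force: [0.8, -0.6, -0.7]
grip_width: 0.0
```

Emit:
jog_arm(
  rows=[
    {"hand": 0,"dx": 0,"dy": 0.9,"dz": 0,"ax": 0,"ay": 0,"az": 0},
    {"hand": 0,"dx": 0,"dy": 0.5,"dz": 0,"ax": 0,"ay": 0,"az": 0},
    {"hand": 0,"dx": 0,"dy": 0.5,"dz": 0,"ax": 0,"ay": 0,"az": 0},
    {"hand": 0,"dx": 0,"dy": 0.3,"dz": 0,"ax": 0,"ay": 0,"az": 0},
    {"hand": 0,"dx": 0,"dy": 0.2,"dz": 0,"ax": 0,"ay": 0,"az": 0},
  ],
)

```text
time_s: 4.67
position: [0.5748, -0.1408, 0.0358]
tool_rot: [[-0.973, 0.0, 0.23], [-0.23, -0.0, -0.973], [-0.0, -1.0, 0.0]]
ft_force: [0.3, 0.4, -0.8]
grip_width: -0.0
```

Emit:
jog_arm(
  rows=[
    {"hand": 0,"dx": 0,"dy": 0.2,"dz": 0,"ax": 0,"ay": 0,"az": 0},
    {"hand": 0,"dx": 0,"dy": 0.2,"dz": 0,"ax": 0,"ay": 0,"az": 0},
    {"hand": 0,"dx": 0,"dy": 0.2,"dz": 0,"ax": 0,"ay": 0,"az": 0},
    {"hand": 0,"dx": 0,"dy": 0.2,"dz": 0,"ax": 0,"ay": 0,"az": 0},
    {"hand": 0,"dx": 0,"dy": 0,"dz": 0,"ax": 0,"ay": 0,"az": 0},
  ],
)

```text
time_s: 5.08
position: [0.5751, -0.1407, 0.0307]
tool_rot: [[-0.973, 0.002, 0.231], [-0.231, -0.002, -0.973], [-0.001, -1.0, 0.002]]
ft_force: [-8.4, 0.6, 21.2]
grip_width: -0.0001
```

The middle cover stops hard at the same height (21 N), so the left well (cover2) is the empty one. I'll lift, turn the jaw axis to match the rest for later, and open the gripper. I'll push cover2 with one finger in the well and the other outside the stand's end, so the knuckles stay off the rim.

Emit:
jog_arm(
  rows=[
    {"hand": 0,"dx": 0,"dy": -1,"dz": 0,"ax": 0,"ay": 0,"az": 0},
    {"hand": 0,"dx": 0,"dy": -2.5,"dz": 0,"ax": 0,"ay": 0,"az": 0},
    {"hand": 0.3,"dx": 0,"dy": -2.5,"dz": 0,"ax": 0,"ay": 2.8,"az": 0},
    {"hand": 1,"dx": 0,"dy": 0,"dz": -3.5,"ax": 0,"ay": 2.8,"az": 0},
    {"hand": 1,"dx": 0,"dy": 0,"dz": -3.8,"ax": 0,"ay": 2.9,"az": 0},
  ],
)

```text
time_s: 5.5
position: [0.5641, -0.069, 0.0896]
tool_rot: [[-0.997, 0.004, 0.079], [-0.079, -0.001, -0.997], [-0.004, -1.0, 0.002]]
ft_force: [0.8, 0.1, -0.3]
grip_width: 0.0357
```

```bash
python3 -c "
from h import *
R=np.array(status.observe()['tool_rot']);print(R)
go([*(W[2]-.055*R[:2,2]),.05])"
```

```text
[[-0.9969  0.0038  0.0786]
 [-0.0786 -0.0012 -0.9969]
 [-0.0037 -1.      0.0015]]
t 5.50 pos [ 0.5641 -0.069   0.0896] need cm dx,dy,dz [-2.5682  3.9548 -7.8527] per5 [-0.5136  0.791  -1.5705]
```

Emit:
jog_arm(
  rows=[
    {"hand": 1,"dx": -0.7,"dy": 0,"dz": -2.5,"ax": 0,"ay": 0,"az": 0},
    {"hand": 1,"dx": -0.9,"dy": 0,"dz": -2.5,"ax": 0,"ay": 0,"az": 0},
    {"hand": 1,"dx": -0.8,"dy": 0,"dz": -2.2,"ax": 0,"ay": 0,"az": 0},
    {"hand": 1,"dx": -0.2,"dy": 0.5,"dz": -0.6,"ax": 0,"ay": 0,"az": 0},
    {"hand": 1,"dx": 0,"dy": 1,"dz": 0,"ax": 0,"ay": 0,"az": 0},
  ],
)

```text
time_s: 5.92
position: [0.5835, 0.0132, 0.0736]
tool_rot: [[-0.996, 0.003, 0.087], [-0.087, -0.0, -0.996], [-0.003, -1.0, 0.001]]
ft_force: [-0.2, -1.0, -0.4]
grip_width: 0.0858
```

```bash
python3 -c "
from h import *
s=status.observe();R=np.array(s['tool_rot']);print(s['grip_width'])
go([*(W[2]-.055*R[:2,2]),.05],s)
p=np.array(s['position']);snap('wrist','w4.png');b=snap('scene','s4.png')
b=cv2.imread('pics/s4.png');cv2.imwrite('pics/c10.png',cv2.resize(b[160:400,140:440],None,fx=2.5,fy=2.5,interpolation=2))"
```

```text
0.08577167260645696
t 5.92 pos [0.5835 0.0132 0.0736] need cm dx,dy,dz [0.0466 2.3609 0.1929] per5 [0.0093 0.4722 0.0386]
```

View pics/w4.png

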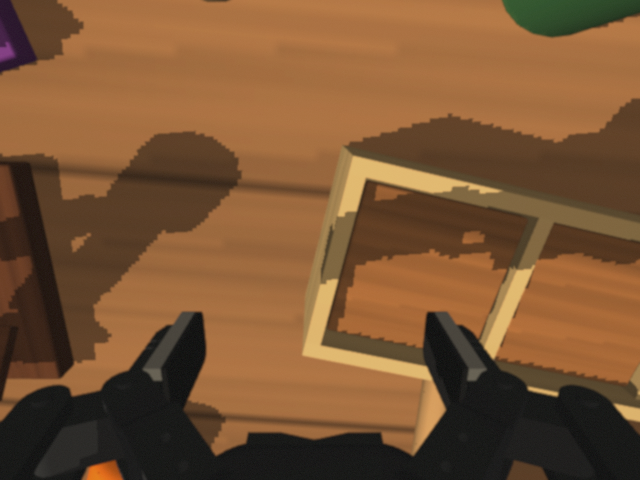

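View pics/c10.png

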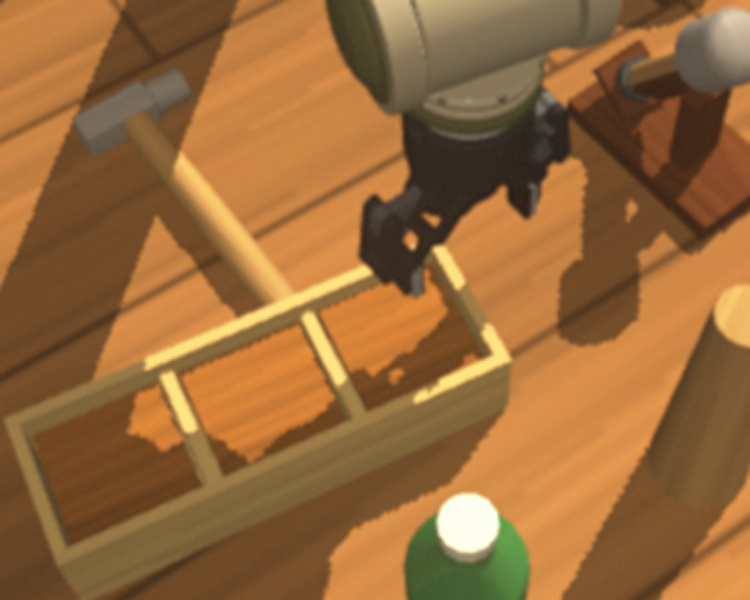

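The right-hand finger, at wrist (450,340), is over the left well. The other finger is clear of the stand's end. Going down.

Emit:
jog_arm(
  rows=[
    {"hand": 1,"dx": 0,"dy": 1.2,"dz": 0.1,"ax": 0,"ay": 0,"az": 0},
    {"hand": 1,"dx": 0,"dy": 1.5,"dz": 0.1,"ax": 0,"ay": 0,"az": 0},
    {"hand": 1,"dx": 0,"dy": 1.3,"dz": 0,"ax": 0,"ay": 0,"az": 0},
    {"hand": 1,"dx": 0,"dy": 0.6,"dz": 0,"ax": 0,"ay": 0,"az": 0},
    {"hand": 1,"dx": 0,"dy": 0.6,"dz": 0,"ax": 0,"ay": 0,"az": 0},
  ],
)

```text
time_s: 6.43
position: [0.5826, 0.0087, 0.0204]
tool_rot: [[-0.997, -0.001, 0.083], [-0.083, 0.0, -0.997], [0.001, -1.0, -0.0]]
ft_force: [-0.3, -1.0, 3.6]
grip_width: 0.0858
```

Emit:
jog_arm(
  rows=[
    {"hand": 1,"dx": 0,"dy": 0.5,"dz": 0,"ax": 0,"ay": 0,"az": 0},
    {"hand": 1,"dx": 0,"dy": 0.5,"dz": 0,"ax": 0,"ay": 0,"az": 0},
    {"hand": 1,"dx": 0,"dy": 0.5,"dz": 0,"ax": 0,"ay": 0,"az": 0},
    {"hand": 1,"dx": 0,"dy": 0.3,"dz": 0,"ax": 0,"ay": 0,"az": 0},
    {"hand": 1,"dx": 0,"dy": 0,"dz": 0,"ax": 0,"ay": 0,"az": 0},
  ],
)

```text
time_s: 6.85
position: [0.5828, 0.0099, 0.0026]
tool_rot: [[-0.996, -0.0, 0.084], [-0.084, 0.0, -0.996], [0.0, -1.0, -0.0]]
ft_force: [-0.5, -0.7, 0.6]
grip_width: 0.0855
```

Emit:
jog_arm(
  rows=[
    {"hand": 1,"dx": 0,"dy": 0.5,"dz": 0,"ax": 0,"ay": 0,"az": 0},
    {"hand": 1,"dx": 0,"dy": 0.4,"dz": 0,"ax": 0,"ay": 0,"az": 0},
    {"hand": 1,"dx": 0,"dy": 0.3,"dz": 0,"ax": 0,"ay": 0,"az": 0},
    {"hand": 1,"dx": 0,"dy": 0.2,"dz": 0,"ax": 0,"ay": 0,"az": 0},
    {"hand": 1,"dx": 0,"dy": 0.2,"dz": 0,"ax": 0,"ay": 0,"az": 0},
  ],
)

```text
time_s: 7.27
position: [0.5831, 0.0099, -0.0131]
tool_rot: [[-0.996, 0.001, 0.085], [-0.085, 0.0, -0.996], [-0.001, -1.0, 0.0]]
ft_force: [1.2, 0.2, 2.5]
grip_width: 0.0851
```

Emit:
jog_arm(
  rows=[
    {"hand": 1,"dx": 0,"dy": 0.2,"dz": 0,"ax": 0,"ay": 0,"az": 0},
    {"hand": 1,"dx": 0,"dy": 0.1,"dz": 0,"ax": 0,"ay": 0,"az": 0},
    {"hand": 1,"dx": 0,"dy": 0,"dz": 0,"ax": 0,"ay": 0,"az": 0},
    {"hand": 1,"dx": 0,"dy": 0,"dz": 0,"ax": 0,"ay": 0,"az": 0},
    {"hand": 1,"dx": 0,"dy": 0,"dz": 0,"ax": 0,"ay": 0,"az": 0},
  ],
)

```text
time_s: 7.68
position: [0.5824, 0.0099, -0.0162]
tool_rot: [[-0.996, -0.001, 0.084], [-0.084, 0.0, -0.996], [0.001, -1.0, -0.0]]
ft_force: [0.2, -0.6, 0.2]
grip_width: 0.0854
```

Emit:
jog_arm(
  rows=[
    {"hand": 1,"dx": 0,"dy": 0.2,"dz": 0,"ax": 0,"ay": 0,"az": 0},
    {"hand": 1,"dx": 0,"dy": 0.1,"dz": 0,"ax": 0,"ay": 0,"az": 0},
    {"hand": 1,"dx": 0,"dy": 0,"dz": 0,"ax": 0,"ay": 0,"az": 0},
    {"hand": 1,"dx": 0,"dy": 0,"dz": 0,"ax": 0,"ay": 0,"az": 0},
    {"hand": 1,"dx": 0,"dy": 0,"dz": 0,"ax": 0,"ay": 0,"az": 0},
  ],
)

```text
time_s: 8.1
position: [0.5825, 0.0099, -0.0185]
tool_rot: [[-0.996, -0.0, 0.084], [-0.084, -0.0, -0.996], [0.0, -1.0, 0.0]]
ft_force: [-2.5, 0.8, 7.7]
grip_width: 0.0856
```

The cover is at the bottom: steady 8 N, tip z about 0.020. I'll lift clear, then check the cover and the cone's position before going to the stake.

Emit:
jog_arm(
  rows=[
    {"hand": 1,"dx": 0,"dy": -1.5,"dz": 0,"ax": 0,"ay": 0,"az": 0},
    {"hand": 1,"dx": 0,"dy": -3.5,"dz": 0,"ax": 0,"ay": 0,"az": 0},
    {"hand": 1,"dx": 0,"dy": -4,"dz": 0,"ax": 0,"ay": 0,"az": 0},
    {"hand": 1,"dx": 0,"dy": -4,"dz": 0,"ax": 0,"ay": 0,"az": 0},
    {"hand": 1,"dx": 0,"dy": -4,"dz": 0,"ax": 0,"ay": 0,"az": 0},
  ],
)

```text
time_s: 8.52
position: [0.5822, 0.01, 0.1526]
tool_rot: [[-0.996, -0.001, 0.084], [-0.084, 0.0, -0.996], [0.001, -1.0, -0.0]]
ft_force: [0.5, -0.8, -1.3]
grip_width: 0.0854
```

Emit:
jog_arm(
  rows=[
    {"hand": 1,"dx": 0.5,"dy": -4,"dz": 0,"ax": 0,"ay": 0,"az": 0},
    {"hand": 1,"dx": 1,"dy": -4,"dz": -0.5,"ax": 0,"ay": 0,"az": 0},
    {"hand": 1,"dx": 0.5,"dy": -1.5,"dz": -3.5,"ax": 0,"ay": 0,"az": 0},
    {"hand": 1,"dx": 0,"dy": 0,"dz": -4,"ax": 0,"ay": 0,"az": 0},
    {"hand": 1,"dx": 0,"dy": 0,"dz": -2,"ax": 0,"ay": 0,"az": 0},
  ],
)

```text
time_s: 8.93
position: [0.5538, 0.1106, 0.2474]
tool_rot: [[-0.996, 0.002, 0.085], [-0.085, 0.001, -0.996], [-0.002, -1.0, -0.001]]
ft_force: [-0.4, -0.6, -0.9]
grip_width: 0.0854
```

```bash
python3 -c "
from h import *
s=status.observe();go([.568,.231,.3],s);print(s['q'])
snap('wrist','w5.png');snap('scene','s5.png');snap('top','t5.png')
a=cv2.imread('pics/t0.png')
print('cone top',onz('top',(300,96),.2),'base',onz('top',(305,138),.0))
b=cv2.imread('pics/w5.png')
ey=np.array([.134,.991]);ex=np.array([.991,-.134])
for z,c in((.07,(255,0,0)),(.058,(0,255,0)),(.02,(0,0,255))):
    h=.045 if z==.07 else .042
    P=[[*(W[2]+h*(a*ex+bb*ey)),z] for a,bb in((1,1),(1,-1),(-1,-1),(-1,1))]
    cv2.polylines(b,[proj('wrist',P,s).round().astype(np.int32)],True,c,1)
cv2.imwrite('pics/c11.png',b)
"
```

```text
t 8.93 pos [0.5538 0.1106 0.2474] need cm dx,dy,dz [ -2.4578  -5.2436 -11.8737] per5 [-0.4916 -1.0487 -2.3747]
[-0.739  21.8113 67.4611  0.0571 90.5936 84.3629]
cone top [0.7538 0.0808 0.2   ] base [0.7457 0.0787 0.    ]
```

View pics/c11.png

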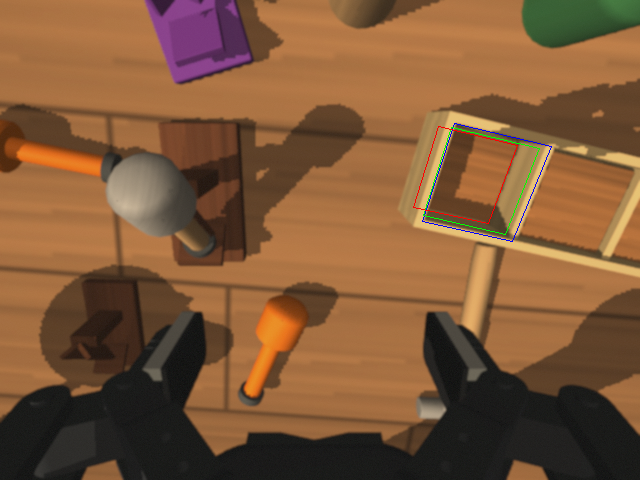

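View pics/s5.png

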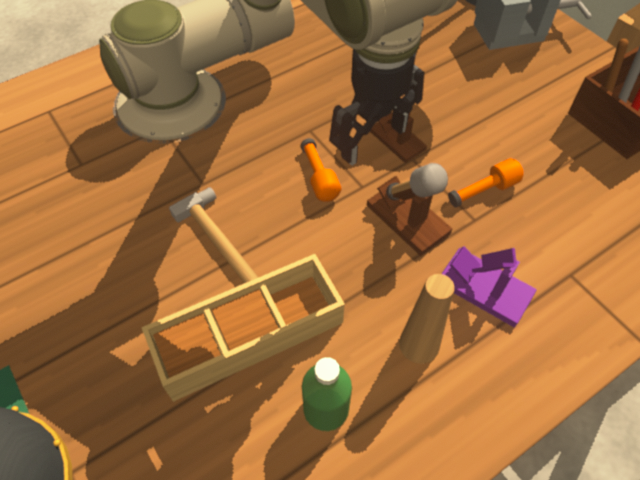

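The left well is plainly deep now, at wrist (480,180) and scene (310,295). The stake is untouched in its rest, with its head at wrist (152,193). I'll refine the head position across three views.

```bash
python3 -c "
from h import *
s=status.observe()
def mask(f,box):
    a=cv2.imread('pics/'+f);h=cv2.cvtColor(a,cv2.COLOR_BGR2HSV);m=cv2.inRange(h,(0,0,50),(180,75,255))
    x0,y0,x1,y1=box;z=np.zeros_like(m);z[y0:y1,x0:x1]=m[y0:y1,x0:x1]
    z=cv2.morphologyEx(z,cv2.MORPH_OPEN,np.ones((3,3)))
    c=max(cv2.findContours(z,0,2)[0],key=cv2.contourArea);c=cv2.convexHull(c)
    M=cv2.moments(c);print(f,cv2.boundingRect(c),cv2.contourArea(c),cv2.minEnclosingCircle(c));return M['m10']/M['m00'],M['m01']/M['m00']
u={'wrist':mask('w5.png',(95,140,205,245)),'top':mask('t5.png',(195,180,245,230)),'scene':mask('s5.png',(405,155,455,205))}
print(u)
A=[];B=[]
rays={k:ray(k,v,s) for k,v in u.items()}
for k,(o,d) in rays.items():
    d=d/np.linalg.norm(d);P=np.eye(3)-np.outer(d,d);A.append(P);B.append(P@o)
X=np.linalg.solve(sum(A),sum(B));print('head',X,[np.linalg.norm(P@X-b) for P,b in zip(A,B)])
# foot in wrist approx
for k,v in u.items(): print(k,proj(k,X,s))
psi=np.radians(5);ax=np.array([np.sin(.611)*np.cos(psi),np.sin(.611)*np.sin(psi),np.cos(.611)])
for l in (0,.005,.1,.122): print(l, [proj(k,X-ax*(.122-l),s)[0] for k in u])
"; python3 -c "
import cv2
b=cv2.imread('pics/w5.png');cv2.imwrite('pics/c12.png',cv2.resize(b[100:280,70:270],None,fx=3.3,fy=3.3,interpolation=2))"
```

```text
w5.png (102, 153, 94, 83) 5805.5 ((148.5, 186.5), 53.390174865722656)
t5.png (221, 200, 14, 21) 218.5 ((224.3333282470703, 210.0), 10.541024208068848)
s5.png (411, 164, 36, 32) 872.5 ((428.3468322753906, 180.20269775390625), 18.563812255859375)
{'wrist': (148.42393707116813, 192.10337897970314), 'top': (226.7749809305873, 210.3203661327231), 'scene': (428.37803247373444, 179.58452722063038)}
head [0.566  0.2274 0.1372] [np.float64(0.005715828376669424), np.float64(0.010571321837783507), np.float64(0.005631975426180827)]
wrist [[153.4763 198.5959]]
top [[222.1336 206.8368]]
scene [[425.379  181.2542]]
0 [array([200.7421, 244.5892]), array([234.5276, 249.3268]), array([390.7213, 192.8398])]
0.005 [array([199.3588, 243.2431]), array([234.0662, 247.7449]), array([391.9994, 192.4125])]
0.1 [array([164.7122, 209.5293]), array([224.5576, 215.1471]), array([418.5466, 183.5381])]
0.122 [array([153.4763, 198.5959]), array([222.1336, 206.8368]), array([425.379 , 181.2542])]
```

View pics/c12.png

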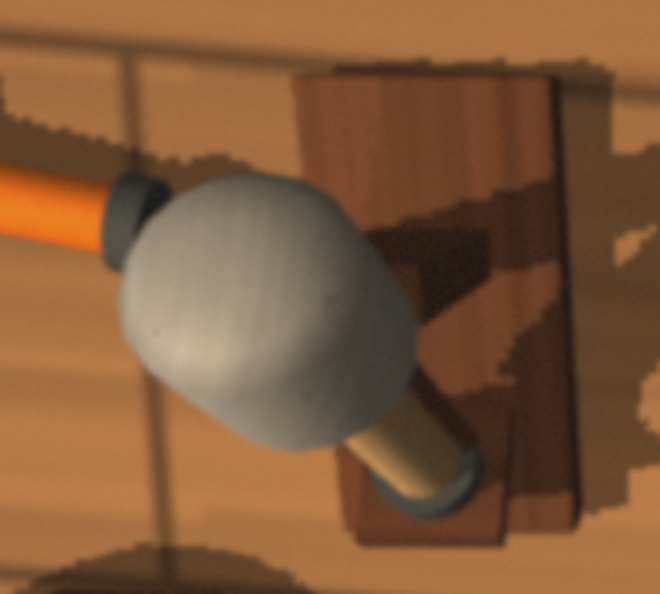

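```bash
python3 -c "
from h import *
s=dict(position=[0.5538,.1106,.2474],tool_rot=[[-0.9964,.002,.085],[-.085,.001,-.9964],[-.002,-1,-.001]])
def solve(u):
    A=[];B=[]
    for k,v in u.items():
        o,d=ray(k,v,s);d=d/np.linalg.norm(d);P=np.eye(3)-np.outer(d,d);A.append(P);B.append(P@o)
    X=np.linalg.solve(sum(A),sum(B));print(X,[round(np.linalg.norm(P@X-b),4) for P,b in zip(A,B)]);return X
H=solve({'wrist':(151.2,194.5),'top':(220.2,205),'scene':(428.5,180.2)})
F=solve({'wrist':(199.7,241.8),'top':(231.7,247.2),'scene':(392.3,191)})
solve({'top':(220.2,205),'scene':(428.5,180.2)}); solve({'wrist':(151.2,194.5),'scene':(428.5,180.2)}); solve({'wrist':(151.2,194.5),'top':(220.2,205)})
d=H-F;print(np.linalg.norm(d),np.degrees(np.arctan2(d[1],d[0])),np.degrees(np.arctan2(np.hypot(d[0],d[1]),d[2])))
s=status.observe();print(s['position'])
"
```

```text
[0.5692 0.2305 0.1404] [np.float64(0.0004), np.float64(0.0003), np.float64(0.0005)]
[0.4997 0.2241 0.0431] [np.float64(0.0016), np.float64(0.002), np.float64(0.0021)]
[0.569  0.2306 0.1406] [np.float64(0.0003), np.float64(0.0003)]
[0.5702 0.2293 0.1427] [np.float64(0.0002), np.float64(0.0002)]
[0.5691 0.2307 0.1389] [np.float64(0.0), np.float64(0.0)]
0.11974344821667043 5.253702710898007 35.64129409464313
[0.5541 0.1089 0.2458]
```

Emit:
jog_arm(
  rows=[
    {"hand": 1,"dx": -0.8,"dy": 0,"dz": -3.9,"ax": 0,"ay": 0,"az": 0},
    {"hand": 1,"dx": -0.8,"dy": 0,"dz": -4,"ax": 0,"ay": 0,"az": 0},
    {"hand": 1,"dx": -0.8,"dy": 0,"dz": -3.9,"ax": 0,"ay": 0,"az": -4},
    {"hand": 1,"dx": 0,"dy": 0,"dz": 0,"ax": 0,"ay": 0,"az": -7},
    {"hand": 1,"dx": 0,"dy": 0,"dz": 0,"ax": 0,"ay": 0,"az": -7},
  ],
)

```text
time_s: 9.5
position: [0.568, 0.2283, 0.2468]
tool_rot: [[-0.946, -0.312, 0.087], [-0.082, -0.027, -0.996], [0.313, -0.95, -0.0]]
ft_force: [0.7, -0.6, 0.5]
grip_width: 0.0857
```

Emit:
jog_arm(
  rows=[
    {"hand": 1,"dx": 0,"dy": 0,"dz": 0,"ax": 0,"ay": 0,"az": -7},
    {"hand": 1,"dx": 0,"dy": 0,"dz": 0,"ax": 0,"ay": 0,"az": -7},
    {"hand": 1,"dx": 0,"dy": 0,"dz": 0,"ax": 0,"ay": 0,"az": -3},
    {"hand": 1,"dx": 0,"dy": 0,"dz": 0,"ax": 0,"ay": 0,"az": 0},
    {"hand": 1,"dx": 0,"dy": 0,"dz": 0,"ax": 0,"ay": 0,"az": 0},
  ],
)

```text
time_s: 9.92
position: [0.5692, 0.2264, 0.2446]
tool_rot: [[-0.816, -0.572, 0.083], [-0.068, -0.048, -0.997], [0.574, -0.819, -0.0]]
ft_force: [-1.3, 0.7, 0.3]
grip_width: 0.0854
```

```bash
cat >> h.py <<'E'
psi=np.radians(5.2);th=np.radians(35)
AX=np.array([np.sin(th)*np.cos(psi),np.sin(th)*np.sin(psi),np.cos(th)])
H=np.array([.5692,.2305,.1404])
def axis_t(l): return H+AX*(l-.1226)   # point at l along stake from foot
E
python3 -c "
from h import *
s=status.observe();R=np.array(s['tool_rot']);print(R,s['q'])
print('tool y vs -AX',R.T@(-AX), 'z vs', R.T@np.array([np.sin(psi),-np.cos(psi),0]))
go(axis_t(.074+.10),s)
"
```

```text
[[-0.8162 -0.5718  0.0828]
 [-0.0678 -0.0475 -0.9966]
 [ 0.5738 -0.819  -0.    ]] [  9.3762  47.3556  29.0663   4.0004 138.4351  96.7872]
tool y vs -AX [-0.0003  1.      0.0045] z vs [-0.0064 -0.0045  1.    ]
t 9.92 pos [0.5692 0.2264 0.2446] need cm dx,dy,dz [-6.0005  3.3751 -0.4368] per5 [-1.2001  0.675  -0.0874]
```

Emit:
jog_arm(
  rows=[
    {"hand": 1,"dx": -1.5,"dy": 0,"dz": -0.1,"ax": 0,"ay": 0,"az": 0},
    {"hand": 1,"dx": -2,"dy": 0,"dz": -0.2,"ax": 0,"ay": 0,"az": 0},
    {"hand": 1,"dx": -1.5,"dy": 0.5,"dz": -0.1,"ax": 0,"ay": 0,"az": 0},
    {"hand": 1,"dx": -1,"dy": 1,"dz": 0,"ax": 0,"ay": 0,"az": 0},
    {"hand": 1,"dx": 0,"dy": 1.5,"dz": 0,"ax": 0,"ay": 0,"az": 0},
  ],
)

```text
time_s: 10.33
position: [0.601, 0.2335, 0.1862]
tool_rot: [[-0.818, -0.569, 0.083], [-0.069, -0.048, -0.997], [0.571, -0.821, -0.0]]
ft_force: [0.7, 0.0, -1.1]
grip_width: 0.0855
```

```bash
python3 -c "
from h import *
s=status.observe();R=np.array(s['tool_rot'])
print('tool y vs -AX',R.T@(-AX), s['q'])
go(axis_t(.074),s)
snap('wrist','w6.png');snap('scene','s6.png')
b=cv2.imread('pics/w6.png')
for l in(.103,.14,.15): cv2.circle(b,tuple(proj('wrist',axis_t(l),s)[0].round().astype(int)),3,(0,0,255),-1)
cv2.imwrite('pics/c13.png',b)
b=cv2.imread('pics/s6.png');cv2.imwrite('pics/c14.png',cv2.resize(b[60:300,330:600],None,fx=2.5,fy=2.5,interpolation=2))
"
```

```text
tool y vs -AX [0.0034 1.     0.0043] [  9.5216  52.8867  26.3722   3.8562 135.3881  96.6321]
t 10.33 pos [0.601  0.2335 0.1862] need cm dx,dy,dz [ 0.0235 10.4373  0.0536] per5 [0.0047 2.0875 0.0107]
```

View pics/c13.png

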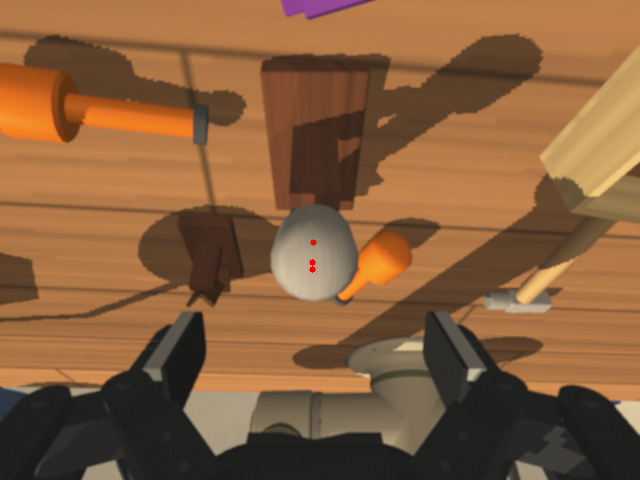

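View pics/c14.png

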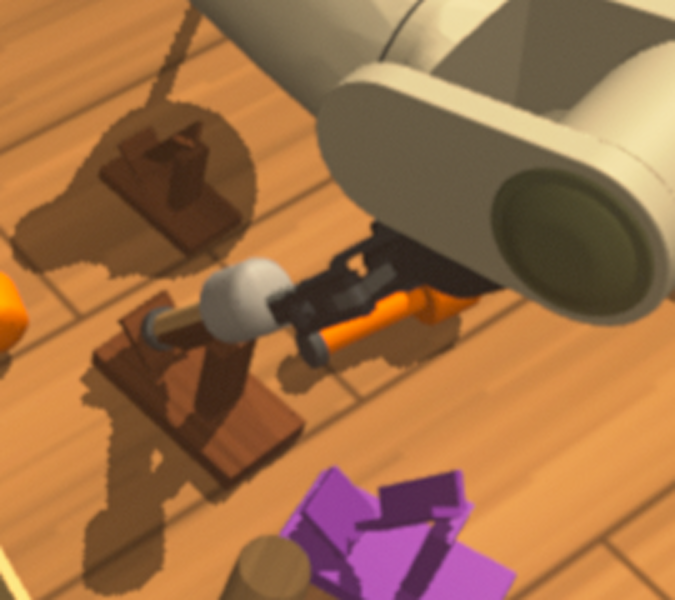

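The head is centred between the fingers at wrist (314,253), and the axis points match. Advancing along the stake's axis.

Emit:
jog_arm(
  rows=[
    {"hand": 1,"dx": 0,"dy": 1.8,"dz": 0,"ax": 0,"ay": 0,"az": 0},
    {"hand": 1,"dx": 0,"dy": 2.4,"dz": 0,"ax": 0,"ay": 0,"az": 0},
    {"hand": 1,"dx": 0,"dy": 2.4,"dz": 0,"ax": 0,"ay": 0,"az": 0},
    {"hand": 1,"dx": 0,"dy": 1.8,"dz": 0,"ax": 0,"ay": 0,"az": 0},
    {"hand": 1,"dx": 0,"dy": 1,"dz": 0,"ax": 0,"ay": 0,"az": 0},
  ],
)

```text
time_s: 10.85
position: [0.5453, 0.2294, 0.1109]
tool_rot: [[-0.817, -0.57, 0.085], [-0.069, -0.048, -0.996], [0.572, -0.82, -0.0]]
ft_force: [-0.5, 1.2, -0.4]
grip_width: 0.0852
```

```bash
python3 -c "
from h import *
s=status.observe()
go(axis_t(.074),s)
snap('wrist','w7.png');snap('scene','s7.png')
b=cv2.imread('pics/s7.png');cv2.imwrite('pics/c15.png',cv2.resize(b[100:260,340:520],None,fx=3.6,fy=3.6,interpolation=2))
"
```

```text
t 10.85 pos [0.5453 0.2294 0.1109] need cm dx,dy,dz [-0.2621  1.0724  0.1059] per5 [-0.0524  0.2145  0.0212]
```

View pics/w7.png

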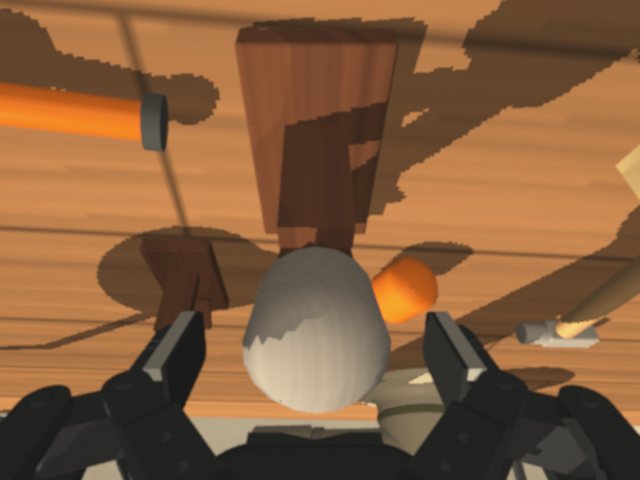

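View pics/c15.png

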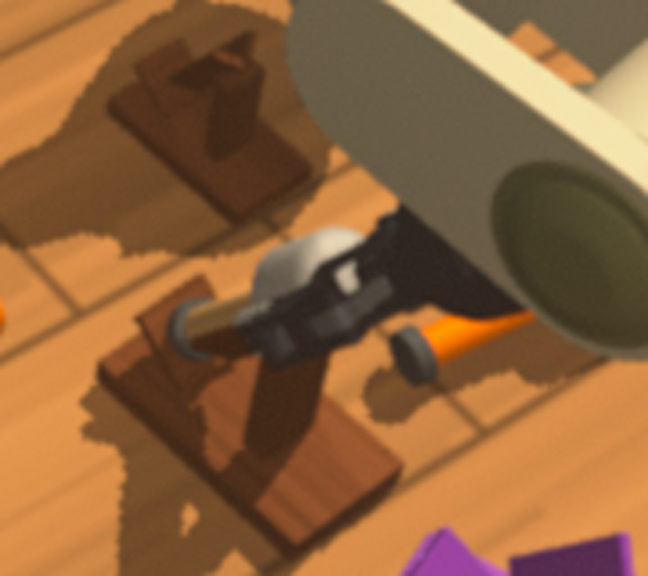

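```bash
python3 -c "
from h import *
s=status.observe();R=np.array(s['tool_rot']);p=np.array(s['position']);print(s['time_s'],p)
for y in(0,-.013,-.026,-.039,-.05):
  for z in(.0425,.057):
    q=proj('scene',p+R@np.array([0,y,z]))[0];print(y,z,q,(q-[340,100])*3.6, [proj('wrist',p+R@np.array([x,y,z]),s)[0] for x in(-.011,.011)])
"
```

```text
10.95 [0.5457 0.2295 0.1112]
0 0.0425 [398.6914 195.1301] [211.2889 342.4685] [array([400.5737, 270.1759]), array([397.43  , 311.3552])]
0 0.057 [392.5076 199.4361] [189.0274 357.97  ] [array([431.0056, 270.161 ]), array([426.7513, 311.3389])]
-0.013 0.0425 [402.4502 193.9278] [224.8208 338.14  ] [array([406.9358, 281.5155]), array([403.3219, 325.1556])]
-0.013 0.057 [396.209  198.2809] [202.3525 353.8113] [array([439.6007, 281.4989]), array([434.7105, 325.1376])]
-0.026 0.0425 [406.3028 192.6954] [238.6902 333.7034] [array([414.3057, 294.6513]), array([410.1077, 341.0501])]
-0.026 0.057 [400.0033 197.0968] [216.0118 349.5484] [array([449.5571, 294.6326]), array([443.8774, 341.0299])]
-0.039 0.0425 [410.2528 191.4319] [252.9101 329.1548] [array([422.9435, 310.0467]), array([418.0079, 359.5545])]
-0.039 0.057 [403.8939 195.8826] [230.0179 345.1772] [array([461.2263, 310.0256]), array([454.5494, 359.5316])]
-0.05 0.0425 [413.6739 190.3376] [265.2259 325.2152] [array([431.504 , 325.3046]), array([425.7814, 377.7624])]
-0.05 0.057 [407.2639 194.8308] [242.1501 341.3909] [array([472.791 , 325.2808]), array([465.0503, 377.7367])]
```

Emit:
jog_arm(
  rows=[
    {"hand": 1,"dx": -0.1,"dy": 0.4,"dz": 0.1,"ax": 0,"ay": 0,"az": 0},
    {"hand": 1,"dx": -0.1,"dy": 0.4,"dz": 0,"ax": 0,"ay": 0,"az": 0},
    {"hand": 1,"dx": 0,"dy": 0.3,"dz": 0,"ax": 0,"ay": 0,"az": 0},
    {"hand": 0.75,"dx": 0,"dy": 0,"dz": 0,"ax": 0,"ay": 0,"az": 0},
    {"hand": 0.7,"dx": 0,"dy": 0,"dz": 0,"ax": 0,"ay": 0,"az": 0},
  ],
)

```text
time_s: 11.37
position: [0.5418, 0.2281, 0.1]
tool_rot: [[-0.816, -0.571, 0.084], [-0.069, -0.048, -0.996], [0.573, -0.819, -0.0]]
ft_force: [0.4, 0.1, -0.8]
grip_width: 0.0639
```

Emit:
jog_arm(
  rows=[
    {"hand": 0.66,"dx": 0,"dy": 0,"dz": 0,"ax": 0,"ay": 0,"az": 0},
    {"hand": 0.63,"dx": 0,"dy": 0,"dz": 0,"ax": 0,"ay": 0,"az": 0},
    {"hand": 0.6,"dx": 0,"dy": 0,"dz": 0,"ax": 0,"ay": 0,"az": 0},
    {"hand": 0.55,"dx": 0,"dy": 0,"dz": 0,"ax": 0,"ay": 0,"az": 0},
    {"hand": 0.5,"dx": 0,"dy": 0,"dz": 0,"ax": 0,"ay": 0,"az": 0},
  ],
  newtons=40,
)

```text
time_s: 11.78
position: [0.542, 0.2284, 0.1002]
tool_rot: [[-0.817, -0.57, 0.084], [-0.069, -0.048, -0.996], [0.572, -0.82, -0.001]]
ft_force: [2.8, 2.2, 2.9]
grip_width: 0.0516
```

```bash
python3 -c "
from h import *
s=status.observe();print(s['grip_width'],s['ft_force'])
go(axis_t(.074),s)
snap('wrist','w8.png')"
```

```text
0.05156626809382584 [2.7904 2.2197 2.9424]
t 11.78 pos [0.542  0.2284 0.1002] need cm dx,dy,dz [0.0676 0.0034 0.0353] per5 [0.0135 0.0007 0.0071]
```

View pics/w8.png

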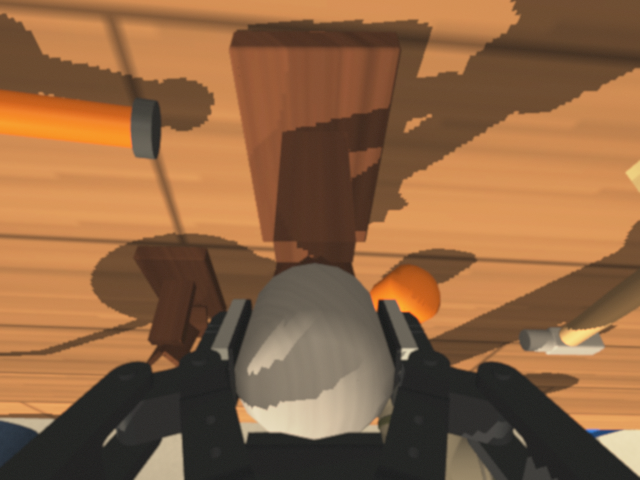

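It's gripped at 51.6 mm, the head's diameter. I'll lift straight up in the world; up is (0.57, -0.82, 0) in tool axes.

Emit:
jog_arm(
  rows=[
    {"hand": 0.4,"dx": 0,"dy": 0,"dz": 0,"ax": 0,"ay": 0,"az": 0},
    {"hand": 0.4,"dx": 0.29,"dy": -0.41,"dz": 0,"ax": 0,"ay": 0,"az": 0},
    {"hand": 0.4,"dx": 0.57,"dy": -0.82,"dz": 0,"ax": 0,"ay": 0,"az": 0},
    {"hand": 0.4,"dx": 0.86,"dy": -1.23,"dz": 0,"ax": 0,"ay": 0,"az": 0},
    {"hand": 0.4,"dx": 1.14,"dy": -1.64,"dz": 0,"ax": 0,"ay": 0,"az": 0},
  ],
  newtons=70,
)

```text
time_s: 12.25
position: [0.541, 0.2278, 0.1493]
tool_rot: [[-0.814, -0.575, 0.084], [-0.068, -0.049, -0.996], [0.577, -0.817, 0.001]]
ft_force: [-1.4, -0.5, -5.0]
grip_width: 0.0506
```

Emit:
jog_arm(
  rows=[
    {"hand": 0.4,"dx": 1.14,"dy": -1.64,"dz": 0,"ax": 0,"ay": 0,"az": 0},
    {"hand": 0.4,"dx": 1.43,"dy": -2.05,"dz": 0,"ax": 0,"ay": 0,"az": 0},
    {"hand": 0.4,"dx": 1.43,"dy": -2.05,"dz": 0,"ax": 0,"ay": 0,"az": 0},
    {"hand": 0.4,"dx": 1.43,"dy": -2.05,"dz": 0,"ax": 0,"ay": 0,"az": 0},
    {"hand": 0.4,"dx": 1.14,"dy": -1.64,"dz": 0,"ax": 0,"ay": 0,"az": 0},
  ],
)

```text
time_s: 12.67
position: [0.5417, 0.228, 0.2668]
tool_rot: [[-0.817, -0.571, 0.084], [-0.069, -0.049, -0.996], [0.573, -0.819, 0.001]]
ft_force: [0.8, -0.8, -5.2]
grip_width: 0.0503
```

```bash
python3 -c "
from h import *
s=status.observe();print(s['grip_width'],s['ft_force'],s['position'],s['q'])
snap('wrist','w9.png');snap('scene','s9.png')"
```

```text
0.05032306971345263 [ 0.7976 -0.8325 -5.2345] [0.5417 0.228  0.2668] [  9.8798  43.4366  33.5836   4.2672 137.7679  97.3205]
```

View pics/s9.png

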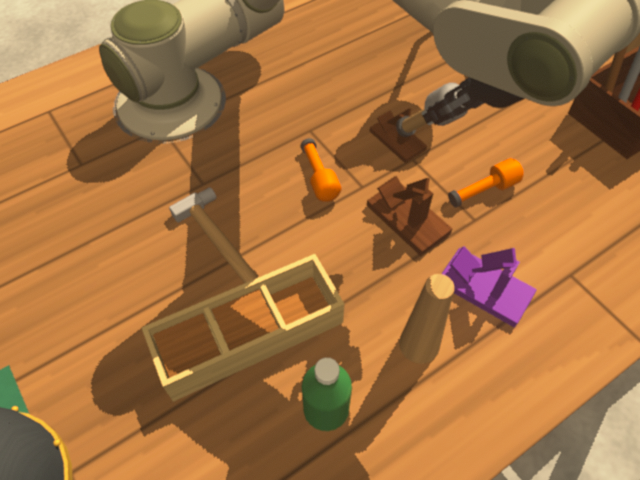

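The stake is clear of its rest, hanging at scene (440,108), with a 5 N load. Next I'll turn it upright, then carry it over the left well.

Emit:
jog_arm(
  rows=[
    {"hand": 0.4,"dx": 0,"dy": 0,"dz": 0,"ax": 0,"ay": 0,"az": 3},
    {"hand": 0.4,"dx": 0,"dy": 0,"dz": 0,"ax": 0,"ay": 0,"az": 5},
    {"hand": 0.4,"dx": 0,"dy": 0,"dz": 0,"ax": 0,"ay": 0,"az": 6},
    {"hand": 0.4,"dx": 0,"dy": 0,"dz": 0,"ax": 0,"ay": 0,"az": 6},
    {"hand": 0.4,"dx": 0,"dy": 0,"dz": 0,"ax": 0,"ay": 0,"az": 6},
  ],
)

```text
time_s: 13.18
position: [0.5415, 0.2278, 0.2632]
tool_rot: [[-0.984, -0.154, 0.084], [-0.083, -0.014, -0.996], [0.155, -0.988, 0.001]]
ft_force: [0.2, 0.3, -5.4]
grip_width: 0.0512
```

Emit:
jog_arm(
  rows=[
    {"hand": 0.4,"dx": 0,"dy": 0,"dz": 0,"ax": 0,"ay": 0,"az": 5},
    {"hand": 0.4,"dx": 0,"dy": 0,"dz": 0,"ax": 0,"ay": 0,"az": 4},
    {"hand": 0.4,"dx": 0,"dy": 0,"dz": 0,"ax": 0,"ay": 0,"az": 0},
    {"hand": 0.4,"dx": 0,"dy": 0,"dz": 0,"ax": 0,"ay": 0,"az": 0},
    {"hand": 0.4,"dx": 0,"dy": 0,"dz": 0,"ax": 0,"ay": 0,"az": 0},
  ],
)

```text
time_s: 13.6
position: [0.5418, 0.2279, 0.2635]
tool_rot: [[-0.996, -0.004, 0.084], [-0.084, -0.001, -0.996], [0.004, -1.0, 0.0]]
ft_force: [0.7, 0.2, -5.6]
grip_width: 0.0505
```

```bash
python3 -c "
from h import *
s=status.observe();print(np.array(s['tool_rot']),s['ft_force'],s['wrist_torque'])
go([*W[2],.22],s)
snap('wrist','w10.png');snap('scene','s10.png');snap('top','t10.png')"
```

```text
[[-0.9965 -0.004   0.0841]
 [-0.0841 -0.0008 -0.9965]
 [ 0.0041 -1.      0.0005]] [ 0.6834  0.2225 -5.6352] [ 0.0633 -0.0001 -0.0063]
t 13.60 pos [0.5418 0.2279 0.2635] need cm dx,dy,dz [-2.3359  4.3575 27.4436] per5 [-0.4672  0.8715  5.4887]
```

View pics/s10.png

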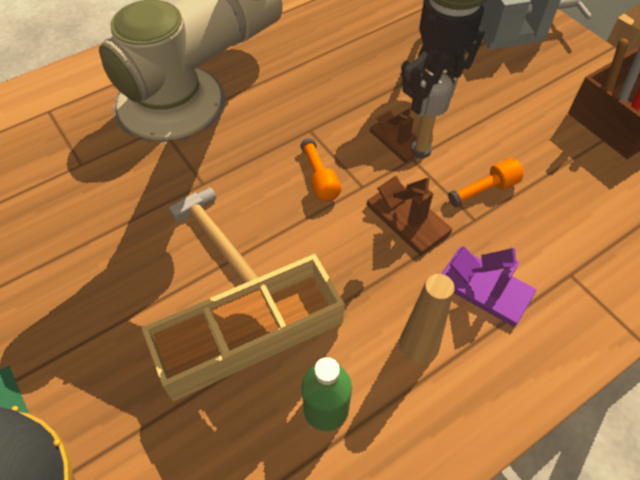

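View pics/w10.png

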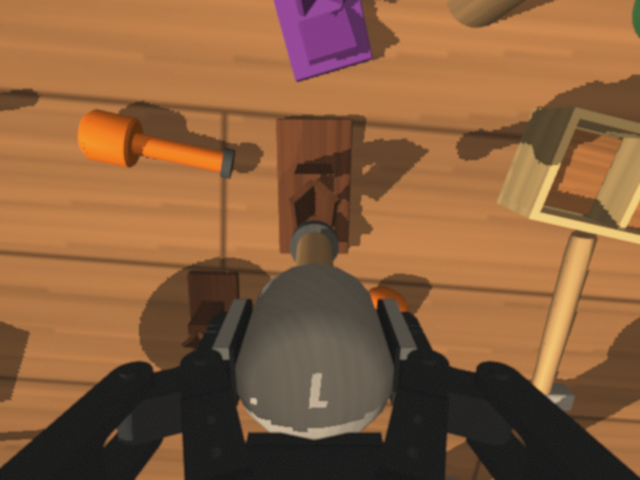

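```bash
python3 -c "
from h import *
s=status.observe();R=np.array(s['tool_rot']);p=np.array(s['position'])
for l in(0,.005,.01,.1,.126): 
  P=p+R[:,1]*(.074-l); print(l,P,proj('wrist',P,s)[0],proj('scene',P)[0])
b=cv2.imread('pics/s10.png');cv2.imwrite('pics/a1.png',cv2.resize(b[60:170,380:480],None,fx=5,fy=5,interpolation=2))
b=cv2.imread('pics/w10.png');cv2.imwrite('pics/a2.png',cv2.resize(b[200:300,250:400],None,fx=5,fy=5,interpolation=2))
"
```

```text
0 [0.5422 0.228  0.1897] [312.0363 242.0753] [421.0012 151.0934]
0.005 [0.5422 0.228  0.1947] [312.0012 244.4876] [421.4524 148.9918]
0.01 [0.5422 0.228  0.1997] [311.9648 246.9937] [421.9076 146.8712]
0.1 [0.5425 0.228  0.2897] [310.9358 317.7623] [430.8634 105.1506]
0.126 [0.5426 0.228  0.3157] [310.394  355.0234] [433.7522  91.6932]
```

View pics/a1.png

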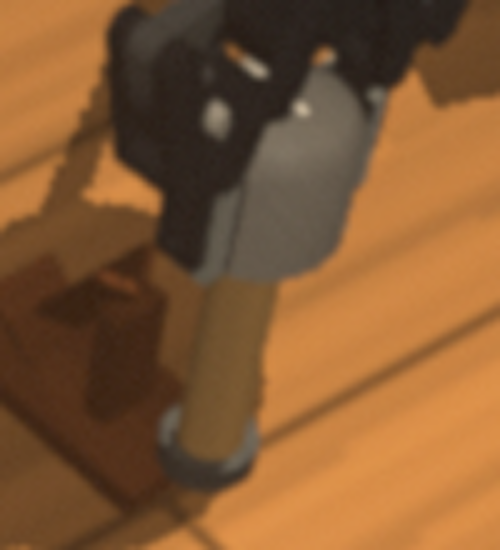

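View pics/a2.png

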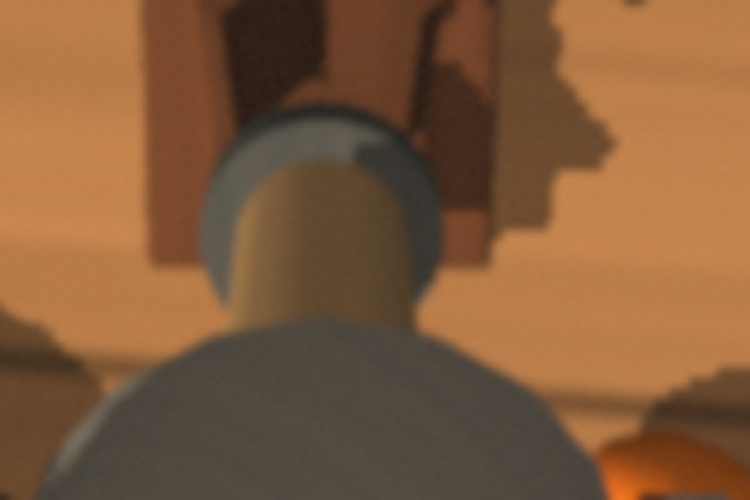

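The stake hangs upright: the foot disc at wrist (314,246) and scene (421.6,147) is within about 1.5 mm of the prediction. Carrying it to the left well.

Emit:
jog_arm(
  rows=[
    {"hand": 0.4,"dx": -0.1,"dy": 0,"dz": 1,"ax": 0,"ay": 0,"az": 0},
    {"hand": 0.4,"dx": -0.2,"dy": 0,"dz": 2,"ax": 0,"ay": 0,"az": 0},
    {"hand": 0.4,"dx": -0.2,"dy": 0,"dz": 3,"ax": 0,"ay": 0,"az": 0},
    {"hand": 0.4,"dx": -0.3,"dy": 0,"dz": 3.2,"ax": 0,"ay": 0,"az": 0},
    {"hand": 0.4,"dx": -0.3,"dy": 0,"dz": 3.2,"ax": 0,"ay": 0,"az": 0},
  ],
)

```text
time_s: 14.17
position: [0.5636, 0.1036, 0.2645]
tool_rot: [[-0.996, -0.001, 0.085], [-0.085, -0.0, -0.996], [0.001, -1.0, 0.0]]
ft_force: [0.8, -0.3, -5.4]
grip_width: 0.0506
```

Emit:
jog_arm(
  rows=[
    {"hand": 0.4,"dx": -0.3,"dy": 0,"dz": 3.2,"ax": 0,"ay": 0,"az": 0},
    {"hand": 0.4,"dx": -0.3,"dy": 0,"dz": 3.2,"ax": 0,"ay": 0,"az": 0},
    {"hand": 0.4,"dx": -0.3,"dy": 0.5,"dz": 3,"ax": 0,"ay": 0,"az": 0},
    {"hand": 0.4,"dx": -0.2,"dy": 0.5,"dz": 2.5,"ax": 0,"ay": 0,"az": 0},
    {"hand": 0.4,"dx": -0.1,"dy": 0.5,"dz": 1.5,"ax": 0,"ay": 0,"az": 0},
  ],
)

```text
time_s: 14.58
position: [0.587, -0.0305, 0.2491]
tool_rot: [[-0.997, -0.001, 0.082], [-0.082, -0.001, -0.997], [0.001, -1.0, 0.001]]
ft_force: [0.9, 0.2, -5.0]
grip_width: 0.0502
```

Emit:
jog_arm(
  rows=[
    {"hand": 0.4,"dx": 0,"dy": 0.7,"dz": 0.9,"ax": 0,"ay": 0,"az": 0},
    {"hand": 0.4,"dx": 0,"dy": 0.7,"dz": 0.3,"ax": 0,"ay": 0,"az": 0},
    {"hand": 0.4,"dx": 0,"dy": 0.7,"dz": 0,"ax": 0,"ay": 0,"az": 0},
    {"hand": 0.4,"dx": 0,"dy": 0.4,"dz": 0,"ax": 0,"ay": 0,"az": 0},
    {"hand": 0.4,"dx": 0,"dy": 0,"dz": 0,"ax": 0,"ay": 0,"az": 0},
  ],
)

```text
time_s: 15.0
position: [0.5872, -0.0376, 0.2237]
tool_rot: [[-0.996, -0.002, 0.086], [-0.086, 0.001, -0.996], [0.002, -1.0, -0.001]]
ft_force: [-0.5, 0.1, -5.2]
grip_width: 0.0505
```

```bash
python3 -c "
from h import *
s=status.observe();print(np.array(s['tool_rot'])[:,1],s['ft_force'],s['grip_width'])
go([*W[2],.094],s)
snap('wrist','w11.png');snap('scene','s11.png')
b=cv2.imread('pics/w11.png')
R=np.array(s['tool_rot']);p=np.array(s['position'])
ey=np.array([.134,.991]);ex=np.array([.991,-.134])
for z,c in((.07,(255,0,0)),(.02,(0,0,255))):
    h=.045 if z==.07 else .042
    P=[[*(W[2]+h*(a*ex+bb*ey)),z] for a,bb in((1,1),(1,-1),(-1,-1),(-1,1))]
    cv2.polylines(b,[proj('wrist',P,s).round().astype(np.int32)],True,c,1)
cv2.imwrite('pics/c16.png',b)
"
```

```text
[-0.002   0.0009 -1.    ] [-0.5186  0.0894 -5.2247] 0.05046503068111516
t 15.00 pos [ 0.5872 -0.0376  0.2237] need cm dx,dy,dz [-0.0573 12.9687  0.6183] per5 [-0.0115  2.5937  0.1237]
```

View pics/c16.png

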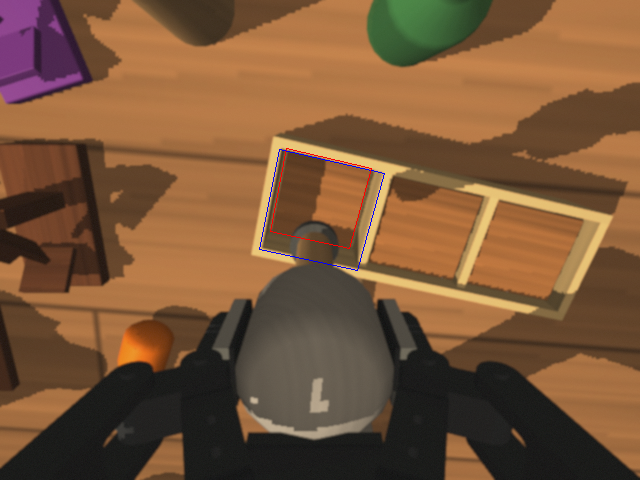

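View pics/s11.png

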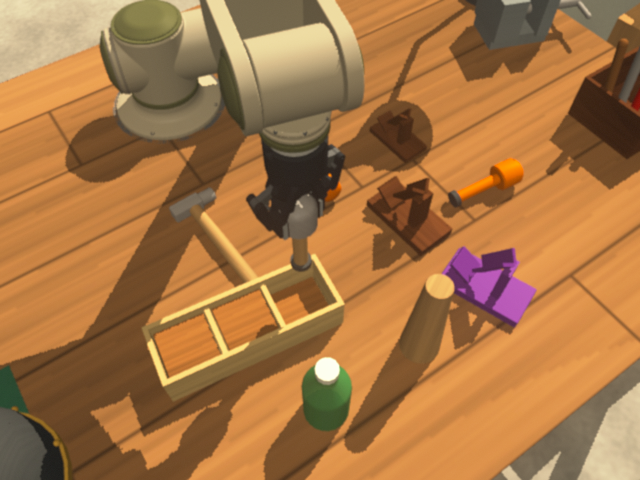

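The foot is over the left well, and the overlay matches the rim and the sunk cover. Lowering, quickly at first and then gently.

Emit:
jog_arm(
  rows=[
    {"hand": 0.4,"dx": 0,"dy": 1.5,"dz": 0.3,"ax": 0,"ay": 0,"az": 0},
    {"hand": 0.4,"dx": 0,"dy": 2.2,"dz": 0.3,"ax": 0,"ay": 0,"az": 0},
    {"hand": 0.4,"dx": 0,"dy": 2.2,"dz": 0,"ax": 0,"ay": 0,"az": 0},
    {"hand": 0.4,"dx": 0,"dy": 2,"dz": 0,"ax": 0,"ay": 0,"az": 0},
    {"hand": 0.4,"dx": 0,"dy": 1.5,"dz": 0,"ax": 0,"ay": 0,"az": 0},
  ],
)

```text
time_s: 15.52
position: [0.5879, -0.0442, 0.1297]
tool_rot: [[-0.996, -0.001, 0.085], [-0.085, 0.0, -0.996], [0.001, -1.0, -0.0]]
ft_force: [-0.1, -1.7, -5.1]
grip_width: 0.051
```

Emit:
jog_arm(
  rows=[
    {"hand": 0.4,"dx": 0,"dy": 0.9,"dz": 0,"ax": 0,"ay": 0,"az": 0},
    {"hand": 0.4,"dx": 0,"dy": 0.5,"dz": 0,"ax": 0,"ay": 0,"az": 0},
    {"hand": 0.4,"dx": 0,"dy": 0.3,"dz": 0,"ax": 0,"ay": 0,"az": 0},
    {"hand": 0.4,"dx": 0,"dy": 0,"dz": 0,"ax": 0,"ay": 0,"az": 0},
    {"hand": 0.4,"dx": 0,"dy": 0,"dz": 0,"ax": 0,"ay": 0,"az": 0},
  ],
)

```text
time_s: 15.93
position: [0.5887, -0.045, 0.1147]
tool_rot: [[-0.996, 0.002, 0.084], [-0.084, -0.0, -0.996], [-0.002, -1.0, 0.001]]
ft_force: [-0.5, -0.5, -5.2]
grip_width: 0.0507
```

```bash
python3 -c "
from h import *
s=status.observe();print(np.array(s['tool_rot']),s['ft_force'],s['grip_width'])
go([*W[2],.094],s)
snap('wrist','w12.png');snap('scene','s12.png')
b=cv2.imread('pics/s12.png');cv2.imwrite('pics/c17.png',cv2.resize(b[180:360,220:380],None,fx=3.3,fy=3.3,interpolation=2))
"
```

```text
[[-0.9964  0.0016  0.0845]
 [-0.0845 -0.0005 -0.9964]
 [-0.0015 -1.      0.0006]] [-0.5372 -0.481  -5.2242] 0.05073053849357273
t 15.93 pos [ 0.5887 -0.045   0.1147] need cm dx,dy,dz [ 0.0568  2.071  -0.1418] per5 [ 0.0114  0.4142 -0.0284]
```

View pics/w12.png

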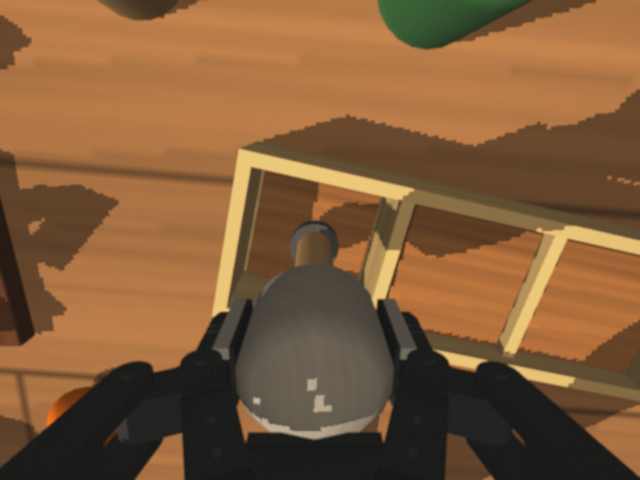

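View pics/c17.png

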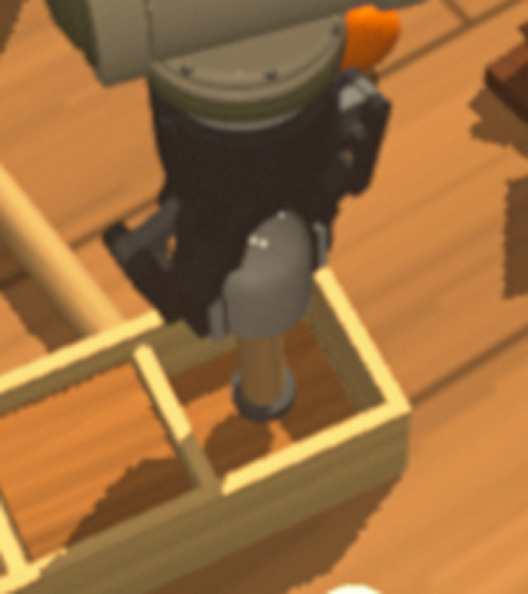

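Emit:
jog_arm(
  rows=[
    {"hand": 0.4,"dx": 0,"dy": 0.5,"dz": 0,"ax": 0,"ay": 0,"az": 0},
    {"hand": 0.4,"dx": 0,"dy": 0.5,"dz": 0,"ax": 0,"ay": 0,"az": 0},
    {"hand": 0.4,"dx": 0,"dy": 0.3,"dz": 0,"ax": 0,"ay": 0,"az": 0},
    {"hand": 0.4,"dx": 0,"dy": 0.2,"dz": 0,"ax": 0,"ay": 0,"az": 0},
    {"hand": 0.4,"dx": 0,"dy": 0.1,"dz": 0,"ax": 0,"ay": 0,"az": 0},
  ],
)

```text
time_s: 16.45
position: [0.588, -0.0449, 0.0973]
tool_rot: [[-0.996, -0.001, 0.084], [-0.084, 0.0, -0.996], [0.001, -1.0, -0.0]]
ft_force: [1.0, -0.4, -5.7]
grip_width: 0.0507
```

Emit:
jog_arm(
  rows=[
    {"hand": 0.4,"dx": 0,"dy": 0.1,"dz": 0,"ax": 0,"ay": 0,"az": 0},
    {"hand": 0.4,"dx": 0,"dy": 0.05,"dz": 0,"ax": 0,"ay": 0,"az": 0},
    {"hand": 0.4,"dx": 0,"dy": 0.05,"dz": 0,"ax": 0,"ay": 0,"az": 0},
    {"hand": 0.4,"dx": 0,"dy": 0,"dz": 0,"ax": 0,"ay": 0,"az": 0},
    {"hand": 0.4,"dx": 0,"dy": 0,"dz": 0,"ax": 0,"ay": 0,"az": 0},
  ],
)

```text
time_s: 16.87
position: [0.5882, -0.0449, 0.0959]
tool_rot: [[-0.996, 0.0, 0.084], [-0.084, -0.0, -0.996], [-0.0, -1.0, 0.0]]
ft_force: [-0.5, 0.4, -5.0]
grip_width: 0.0505
```

Emit:
jog_arm(
  rows=[
    {"hand": 0.4,"dx": 0,"dy": 0.05,"dz": 0,"ax": 0,"ay": 0,"az": 0},
    {"hand": 0.4,"dx": 0,"dy": 0.05,"dz": 0,"ax": 0,"ay": 0,"az": 0},
    {"hand": 0.4,"dx": 0,"dy": 0.05,"dz": 0,"ax": 0,"ay": 0,"az": 0},
    {"hand": 0.4,"dx": 0,"dy": 0,"dz": 0,"ax": 0,"ay": 0,"az": 0},
    {"hand": 0.4,"dx": 0,"dy": 0,"dz": 0,"ax": 0,"ay": 0,"az": 0},
  ],
)

```text
time_s: 17.28
position: [0.5883, -0.0449, 0.0947]
tool_rot: [[-0.996, 0.001, 0.084], [-0.084, -0.0, -0.996], [-0.001, -1.0, 0.0]]
ft_force: [-0.3, 0.3, 0.1]
grip_width: 0.0508
```

Emit:
jog_arm(
  rows=[
    {"hand": 0.4,"dx": 0,"dy": 0.05,"dz": 0,"ax": 0,"ay": 0,"az": 0},
    {"hand": 0.4,"dx": 0,"dy": 0.05,"dz": 0,"ax": 0,"ay": 0,"az": 0},
    {"hand": 0.4,"dx": 0,"dy": 0,"dz": 0,"ax": 0,"ay": 0,"az": 0},
    {"hand": 0.4,"dx": 0,"dy": 0,"dz": 0,"ax": 0,"ay": 0,"az": 0},
    {"hand": 0.4,"dx": 0,"dy": 0,"dz": 0,"ax": 0,"ay": 0,"az": 0},
  ],
)

```text
time_s: 17.7
position: [0.5886, -0.0449, 0.0947]
tool_rot: [[-0.996, 0.002, 0.084], [-0.084, -0.0, -0.996], [-0.002, -1.0, 0.001]]
ft_force: [-2.1, 0.6, 7.7]
grip_width: 0.051
```

The foot has touched down: the force went from -5 N to +8 N, so about 13 N on the cover. I'll ease the press off, cut the grip to 20 N, and open slowly.

Emit:
jog_arm(
  rows=[
    {"hand": 0.55,"dx": 0,"dy": -0.05,"dz": 0,"ax": 0,"ay": 0,"az": 0},
    {"hand": 0.57,"dx": 0,"dy": 0,"dz": 0,"ax": 0,"ay": 0,"az": 0},
    {"hand": 0.58,"dx": 0,"dy": 0,"dz": 0,"ax": 0,"ay": 0,"az": 0},
    {"hand": 0.59,"dx": 0,"dy": 0,"dz": 0,"ax": 0,"ay": 0,"az": 0},
    {"hand": 0.595,"dx": 0,"dy": 0,"dz": 0,"ax": 0,"ay": 0,"az": 0},
  ],
  newtons=20,
)

```text
time_s: 18.12
position: [0.5885, -0.0449, 0.0946]
tool_rot: [[-0.996, 0.001, 0.084], [-0.084, -0.0, -0.996], [-0.001, -1.0, 0.0]]
ft_force: [-1.8, 0.7, 6.0]
grip_width: 0.0509
```

Emit:
jog_arm(
  rows=[
    {"hand": 0.6,"dx": 0,"dy": 0,"dz": 0,"ax": 0,"ay": 0,"az": 0},
    {"hand": 0.605,"dx": 0,"dy": 0,"dz": 0,"ax": 0,"ay": 0,"az": 0},
    {"hand": 0.61,"dx": 0,"dy": 0,"dz": 0,"ax": 0,"ay": 0,"az": 0},
    {"hand": 0.615,"dx": 0,"dy": 0,"dz": 0,"ax": 0,"ay": 0,"az": 0},
    {"hand": 0.62,"dx": 0,"dy": 0,"dz": 0,"ax": 0,"ay": 0,"az": 0},
  ],
)

```text
time_s: 18.53
position: [0.5882, -0.045, 0.0935]
tool_rot: [[-0.996, -0.0, 0.084], [-0.084, -0.0, -0.996], [0.0, -1.0, 0.0]]
ft_force: [-0.1, -0.0, 0.7]
grip_width: 0.0529
```

Emit:
jog_arm(
  rows=[
    {"hand": 0.625,"dx": 0,"dy": 0,"dz": 0,"ax": 0,"ay": 0,"az": 0},
    {"hand": 0.63,"dx": 0,"dy": 0,"dz": 0,"ax": 0,"ay": 0,"az": 0},
    {"hand": 0.635,"dx": 0,"dy": 0,"dz": 0,"ax": 0,"ay": 0,"az": 0},
    {"hand": 0.64,"dx": 0,"dy": 0,"dz": 0,"ax": 0,"ay": 0,"az": 0},
    {"hand": 0.65,"dx": 0,"dy": 0,"dz": 0,"ax": 0,"ay": 0,"az": 0},
  ],
)

```text
time_s: 18.95
position: [0.5882, -0.0449, 0.0938]
tool_rot: [[-0.996, -0.0, 0.084], [-0.084, -0.0, -0.996], [0.0, -1.0, -0.0]]
ft_force: [-0.3, -0.6, -0.1]
grip_width: 0.0552
```

```bash
python3 -c "
from h import *
s=status.observe();print(np.array(s['tool_rot'])[:,1],s['ft_force'],s['grip_width'],s['position'])
snap('wrist','w13.png');snap('scene','s13.png')
b=cv2.imread('pics/s13.png');cv2.imwrite('pics/c18.png',cv2.resize(b[180:360,220:380],None,fx=3.3,fy=3.3,interpolation=2))
"
```

```text
[-0. -0. -1.] [-0.2613 -0.5684 -0.1445] 0.05521000658077136 [ 0.5882 -0.0449  0.0938]
```

View pics/w13.png

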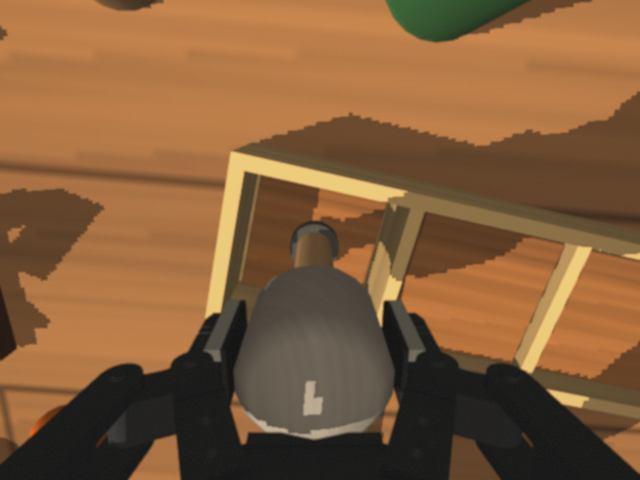

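View pics/c18.png

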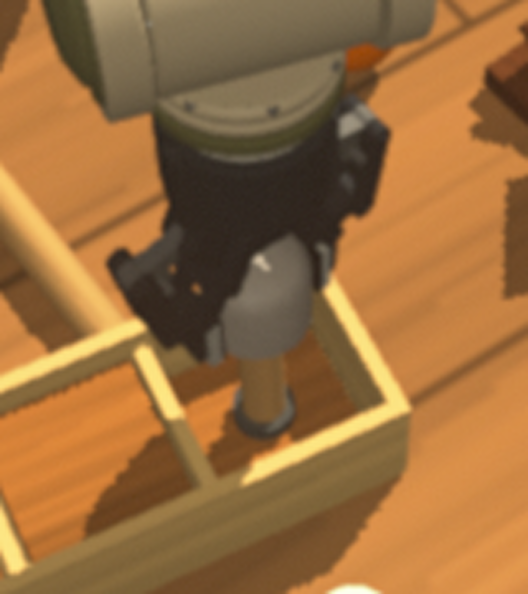

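The fingers are loose (55 mm opening on a 52 mm head, force near zero) and the stake stands upright. Opening the rest of the way.

Emit:
jog_arm(
  rows=[
    {"hand": 0.67,"dx": 0,"dy": 0,"dz": 0,"ax": 0,"ay": 0,"az": 0},
    {"hand": 0.7,"dx": 0,"dy": 0,"dz": 0,"ax": 0,"ay": 0,"az": 0},
    {"hand": 0.75,"dx": 0,"dy": 0,"dz": 0,"ax": 0,"ay": 0,"az": 0},
    {"hand": 0.8,"dx": 0,"dy": 0,"dz": 0,"ax": 0,"ay": 0,"az": 0},
    {"hand": 0.9,"dx": 0,"dy": 0,"dz": 0,"ax": 0,"ay": 0,"az": 0},
  ],
)

```text
time_s: 19.47
position: [0.5882, -0.0449, 0.0938]
tool_rot: [[-0.996, -0.0, 0.084], [-0.084, -0.0, -0.996], [0.0, -1.0, 0.0]]
ft_force: [-1.0, 0.6, -0.4]
grip_width: 0.0768
```

Emit:
jog_arm(
  rows=[
    {"hand": 1,"dx": 0,"dy": 0,"dz": 0,"ax": 0,"ay": 0,"az": 0},
    {"hand": 1,"dx": 0,"dy": 0,"dz": 0,"ax": 0,"ay": 0,"az": 0},
    {"hand": 1,"dx": 0,"dy": 0,"dz": 0,"ax": 0,"ay": 0,"az": 0},
    {"hand": 1,"dx": 0,"dy": -0.5,"dz": 0,"ax": 0,"ay": 0,"az": 0},
    {"hand": 1,"dx": 0,"dy": -1,"dz": 0,"ax": 0,"ay": 0,"az": 0},
  ],
)

```text
time_s: 19.88
position: [0.5876, -0.0448, 0.1084]
tool_rot: [[-0.996, -0.002, 0.084], [-0.084, 0.001, -0.996], [0.002, -1.0, -0.001]]
ft_force: [-0.4, 0.7, 0.3]
grip_width: 0.0854
```

```bash
python3 -c "
from h import *
s=status.observe();print(s['ft_force'],s['grip_width'],s['position'])
snap('wrist','w14.png')
"
```

```text
[-0.4387  0.6806  0.3   ] 0.08537336682975664 [ 0.5876 -0.0448  0.1084]
```

View pics/w14.png

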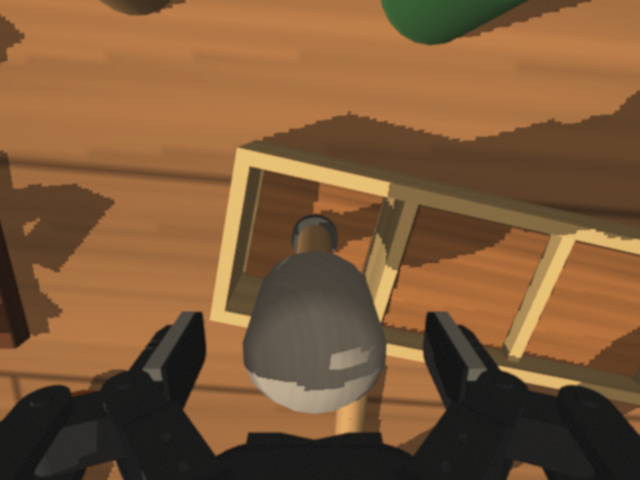

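The stake stands free, with its head at wrist (314,340) and clear gaps on both sides. Retreating straight up.

Emit:
jog_arm(
  rows=[
    {"hand": 1,"dx": 0,"dy": -1.5,"dz": 0,"ax": 0,"ay": 0,"az": 0},
    {"hand": 1,"dx": 0,"dy": -2,"dz": 0,"ax": 0,"ay": 0,"az": 0},
    {"hand": 1,"dx": 0,"dy": -2.5,"dz": 0,"ax": 0,"ay": 0,"az": 0},
    {"hand": 1,"dx": 0,"dy": -3,"dz": 0,"ax": 0,"ay": 0,"az": 0},
    {"hand": 1,"dx": 0,"dy": -3,"dz": 0,"ax": 0,"ay": 0,"az": 0},
  ],
)

```text
time_s: 20.35
position: [0.5879, -0.0448, 0.2308]
tool_rot: [[-0.996, 0.0, 0.084], [-0.084, -0.0, -0.996], [-0.0, -1.0, 0.0]]
ft_force: [0.2, -0.3, 0.0]
grip_width: 0.0852
```

Emit:
jog_arm(
  rows=[
    {"hand": 1,"dx": 0.5,"dy": -2.5,"dz": 0,"ax": 0,"ay": 0,"az": 0},
    {"hand": 1,"dx": 2,"dy": -1,"dz": 0,"ax": 0,"ay": 0,"az": 0},
    {"hand": 1,"dx": 3,"dy": 0,"dz": 0,"ax": 0,"ay": 0,"az": 0},
    {"hand": 1,"dx": 3,"dy": 0,"dz": 0,"ax": 0,"ay": 0,"az": 0},
    {"hand": 1,"dx": 1.5,"dy": 0,"dz": 0,"ax": 0,"ay": 0,"az": 0},
  ],
)

```text
time_s: 20.77
position: [0.4861, -0.0531, 0.2649]
tool_rot: [[-0.996, 0.001, 0.084], [-0.084, -0.001, -0.996], [-0.001, -1.0, 0.001]]
ft_force: [-0.3, -0.8, 0.6]
grip_width: 0.0855
```

Emit:
jog_arm(
  rows=[
    {"hand": 1,"dx": 0,"dy": 0,"dz": 0,"ax": 0,"ay": 0,"az": 0},
    {"hand": 1,"dx": 0,"dy": 0,"dz": 0,"ax": 0,"ay": 0,"az": 0},
    {"hand": 1,"dx": 0,"dy": 0,"dz": 0,"ax": 0,"ay": 0,"az": 0},
    {"hand": 1,"dx": 0,"dy": 0,"dz": 0,"ax": 0,"ay": 0,"az": 0},
    {"hand": 1,"dx": 0,"dy": 0,"dz": 0,"ax": 0,"ay": 0,"az": 0},
  ],
)

```text
time_s: 21.18
position: [0.4892, -0.0533, 0.2635]
tool_rot: [[-0.996, -0.0, 0.085], [-0.085, 0.0, -0.996], [0.0, -1.0, -0.0]]
ft_force: [0.8, -0.1, 0.1]
grip_width: 0.0854
```

```bash
python3 -c "
from h import *
s=status.observe();print(s['ft_force'],s['position'],s['time_s'])
snap('wrist','w15.png');snap('scene','s15.png');snap('top','t15.png')
for l in (.02,.03,.14,.146): print(l,[proj(c,[*W[2],l],s)[0] for c in('wrist','scene','top')])
b=cv2.imread('pics/s15.png');t=cv2.imread('pics/t15.png')
A=cv2.resize(b[180:400,130:380],(500,440),interpolation=2);B=cv2.resize(t[150:260,320:395],(300,440),interpolation=2)
cv2.imwrite('pics/c19.png',np.hstack([A,B]))
"
```

```text
[ 0.8357 -0.0909  0.0927] [ 0.4892 -0.0533  0.2635] 21.1833
0.02 [array([311.4149,  95.9386]), array([300.408 , 304.9851]), array([362.1848, 206.8633])]
0.03 [array([311.3504,  95.4418]), array([300.2253, 302.2512]), array([362.6054, 205.9758])]
0.14 [array([310.341 ,  87.6679]), array([297.9859, 268.7379]), array([367.8687, 194.8689])]
0.146 [array([310.263 ,  87.0669]), array([297.8502, 266.7066]), array([368.1943, 194.1818])]
```

View pics/w15.png

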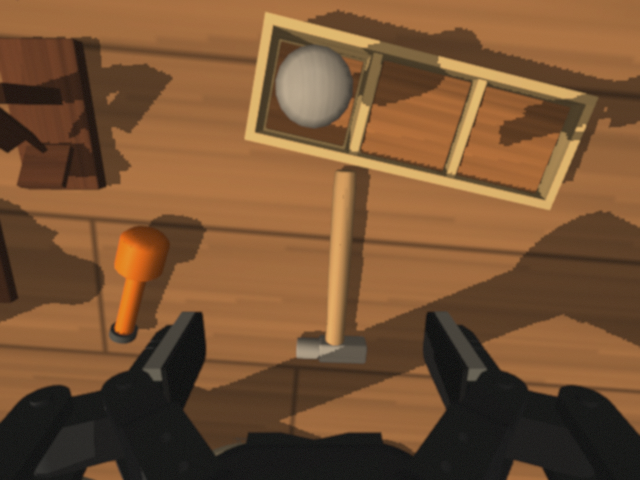

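View pics/c19.png

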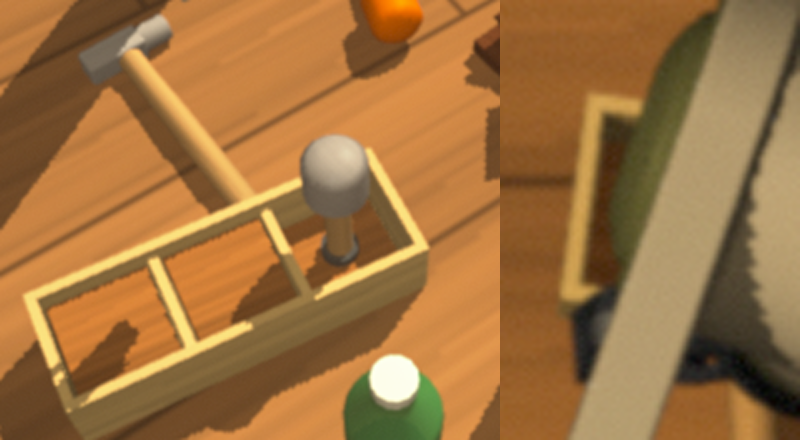

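The head, at wrist (314,86), and the foot, at scene (300,305), are within 2 to 4 pixels of the prediction for an upright stake at the cover's centre. The bottle and hammer look undisturbed. Handing in.

```bash
python3 -c "
from h import *
print(job.close_job())"
```

```text
the job is handed in; nothing more can be done
None
```

The stake stands upright by itself on the sunk cover of the left (+y) well, and I handed the job in at about 21 s of the 64 s allowed. The hand-in gives no verdict, so I don't know how it was judged.

**Finding the empty well:** The right and middle covers both stopped hard, so I took the left well (cover2) as the empty one. Its cover gave way, and I pushed it down until the force held steady at about 8 N with the fingertip near z = 0.020.

**Moving the stake:** I gripped the head and lifted it straight up. I turned it upright in the air and set it down with about 13 N on the cover. I then let go slowly at a 20 N grip and backed away upwards.

**Last checks:**
- The foot's pixel position matches the cover's centre to about one pixel.
- The head's position fits an upright axis within 2 to 4 pixels in the scene and wrist views. The top view was blocked by the arm.
- The wrist force was about zero, and the bottle and hammer looked unmoved in the final pictures. I didn't look at the cone after the carry began.

**What disagreed or went wrong:**
- **TCP offset:** The real fingertips sit about 26 mm behind the reported TCP. Two measurements agreed on this, and I corrected for it from then on.
- **Hard press on the right cover:** Before I noticed the offset, I pressed the full right cover with about 75 N at the wrist. That is under the 120 N wrist limit. At first I took it for a gripper knuckle on the rim, which would break the 40 N body limit. The later measurements point to the fingertips on the cover instead, but I could not confirm that directly.

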